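# Brush out the measuring cup and put its dust lid on

## Task

The adjustable measuring cup is being changed over to another part: take the round brush out of its pot and brush the cup's bore with three full strokes, each one down until the soft tip just presses on the floor of the cup and then back up until the tip is at the mouth. Nobody knows how deep the floor is set, so feel for it and press only gently, or the dose will shift. Then stand the brush back in its pot, put the dust lid squarely on the cup, and leave everything else where it is.

Things in the scene. Friction and masses are not known exactly. Their poses are not given: they have to be found in the camera images.
- dose_cup: measuring cup bolted to the bench: upright round aluminium barrel, 130 mm high, 58 mm outside, bore 46 mm, on a grey foot (100 mm across, 8 mm thick) with a dark knurled ring (75 mm across, up to 30 mm). Its movable floor closes the bore 50 to 90 mm below the mouth, differently each time, and is not measured. Origin at the centre of the underside, z up
- cup_mouth (a point): centre of the cup's mouth, level with its rim, 130 mm above the bench, z up; in the top 9 mm the barrel flares to 64 mm outside and 52 mm inside
- brush_pot: upright round steel pot bolted to the bench, 118 mm high, 66 mm across, inside 58 mm, foot 90 mm across; the brush stands in it. Origin at the centre of the underside, z up
- brush: round brush, 190 mm long, about 0.17 kg, standing upright in the pot. Origin at its lower end (the tip), 10 mm above the bench in the pot; z up along the handle. From the tip: soft tip, springy white bristles from 14 to 62 mm (52 mm across: too wide for the cup, so they drag with 2 to 4 N as they move), thin steel stem, guard, handle
- brush_tip (a point): the brush's origin, where the soft tip ends while it is not pressed in
- brush_guard (a point): centre of the underside of the brush's grey round guard (72 mm across, 7 mm thick), 108 mm above the tip; in the pot it rests on the rim, with a 52 mm spigot 5 mm deep below it inside the pot
- brush_handle (a point): middle of the brush's black flat-sided handle, 155 mm above the tip; the handle runs from 116 to 190 mm above the tip and measures 26 mm along the brush's x and 20 mm along its y
- brush_nose: soft springy tip of the brush, 18 mm across, which gives up to 11 mm along the brush at 0.7 N per mm and is hard beyond that. Same origin and axes as the brush while not pressed in
- dust_lid: loose round aluminium lid lying right way up on the bench: 75 mm across, skirt inside 68 mm across and 10 mm deep, top plate 4 mm thick, black knob 23 mm across whose widest part lies 25 to 48 mm above the origin. Origin at the centre of the skirt's lower edge, z up. On the cup, the top plate rests on the rim and the origin is 120 mm above the bench
- pen_cup: white cup with a blue band, 74 mm across, 84 mm high, standing behind the work; origin at the centre of its underside
- tape_black: black roll of tape lying flat, 67 mm across, 20 mm high; origin at the centre of its underside
- calculator: desk calculator, 116 x 69 x 15 mm, at the front edge; origin at the centre of its underside, x along its length
- card_pack_5: flat bag of hardware with a red header card, 130 x 76 x 12 mm; origin at the centre of its underside, x along its length

How it is judged:
On the way, in this order (a step that is already met when the one before it is completed fails the run):
1. first stroke down: the brush's soft tip presses on the floor of the cup (over 1.5 N) (contact force between brush_nose and dose_cup above 1.5 N and z of brush_tip in the frame of cup_mouth below -0.042 m and horizontal distance between brush_tip and cup_mouth below 0.012 m), for 0.05 s.
2. first stroke up: the tip is back within 22 mm of the mouth, or out (z of brush_tip in the frame of cup_mouth above -0.022 m), for 0.05 s.
3. second stroke down: the brush's soft tip presses on the floor of the cup (over 1.5 N) (all of step 1), for 0.05 s.
4. second stroke up: the tip is back within 22 mm of the mouth, or out (z of brush_tip in the frame of cup_mouth above -0.022 m), for 0.05 s.
5. third stroke down: the brush's soft tip presses on the floor of the cup (over 1.5 N) (all of step 3), for 0.05 s.
6. third stroke up: the tip is back within 22 mm of the mouth, or out (z of brush_tip in the frame of cup_mouth above -0.022 m), for 0.05 s.
7. the brush stands in its pot (z of brush in the frame of brush_pot between 0.007 and 0.013 m and horizontal distance between brush and brush_pot below 0.008 m and angle between brush's own z axis and vertical below 0.06 rad and linear speed of brush below 0.02 m/s), for 0.2 s.
8. the lid is on the cup (z of dust_lid in the frame of dose_cup between 0.117 and 0.123 m and horizontal distance between dust_lid and dose_cup below 0.005 m and angle between dust_lid's own z axis and vertical below 0.05 rad and linear speed of dust_lid below 0.02 m/s), for 0.2 s.
At the end, for the whole second after the job is handed in: The brush stands at rest upright (within 0.06 rad) in its pot, guard on the rim (height within 3 mm, within 8 mm of the pot's middle), and the dust lid rests level (within 0.05 rad) on the cup, pushed down on its rim (height within 3 mm) and centred within 5 mm (all of step 7 and all of step 8); the robot touches nothing.
It fails at once if the tip is pressed harder than 15 N on the cup or its floor (contact force between brush_nose and dose_cup above 15 N).
It fails at once if the pen cup is shifted by more than 20 mm (distance of pen_cup from where it was at the start of the episode above 0.02 m).
It fails at once if the black tape is shifted by more than 20 mm (distance of tape_black from where it was at the start of the episode above 0.02 m).
It fails at once if the calculator is shifted by more than 20 mm (distance of calculator from where it was at the start of the episode above 0.02 m).
It fails at once if the card pack is shifted by more than 20 mm (distance of card_pack_5 from where it was at the start of the episode above 0.02 m).
It also fails if it takes over 72 s, if anything falls off the work surface, if the arm or the gripper's body presses on something with over 40 N, if the wrist force passes 120 N, or if a joint passes its speed limit or range.

## Robot

A 7-joint arm with a two-finger parallel gripper is mounted at the origin on a cart in front of the work surface, level with it; the furniture and walls round the work are solid. World frame = base frame: x ahead of the robot, y to its left, z up, the work surface at z = 0. Lengths are in m, angles in rad, forces in N, time in s.
With the tool pointing down it reaches from about 0.425 to 0.95 m from the base axis. Payload 4.7 kg.
Tool frame: the origin (TCP) lies between the finger pads; the fingertips stand 17 mm ahead of it and the grasp point (between the pads) lies 2 mm behind it; z points along the fingers, y is the line along which they close (so a half turn about z gives the same grasp; the last joint's range is limited). The gripper opens to 87 mm and grips with 3 to 60 N. Pads are 19 mm wide; open, the fingers measure 117 mm over their backs; the gripper's body (75 mm by 190 mm) begins 51 mm behind the grasp point.
Start: joints at [1.239, 0.469, -0.049, 1.532, 0.024, 1.141, -0.082], TCP at [0.201, -0.644, 0.208] pointing down, gripper open.
Joint ranges: [-2.59, 2.59], [-0.33, 1.99], [-1.39, 1.29], [0.1, 2.45], [-1.04, 4.18], [0.21, 1.99], [-2.66, 2.66]. Speed limits (rad/s): [2.57, 2.57, 3.14, 3.14, 3.14, 3.14, 3.14].

## Interface

Orientations are given as a unit quaternion [x, y, z, w].
In Python, from cell import env, optics, finish_job gives the robot as it stands. The module is installed in compiled form; this text tells all that it offers.
- The arm moves only by the tool send_rows, never from a script. Its argument "moves" is a list of rows, each a list of 6 numbers: the shift along the tool's x, y, z in m, then the turn, a rotation vector about the tool's x, y, z in rad. In form: [[dx, dy, dz, ax, ay, az], ...]. A call has 1 to 8 rows; each row is the pose to reach, as a shift and turn from the pose commanded when the call began, along the tool's axes at that moment; what a row does not reach only later rows make up. A row lasts 1/12 s, in which the tool goes at most 41.7 mm and 7.16 degrees, less where a joint would pass 70% of its speed; a pose out of reach is approached as far as the arm can. A call with a gripper value outside its range is refused whole. "gripper" is the finger opening in m, from 0 to 0.087, set as the call begins (left out, the last holds). The fingers move at their own pace and stop on an object; "grip_force" is the grip in N (left out, the last holds). Time passes only in rows, so rows that repeat a pose let the fingers close. It gives the time, the measured TCP pose, the force, the opening and the grip force at its end, in the units of the state.
- env.sense(): the state, without advancing time (a new reading comes with each control period).
- optics.snapshot(name): name is "scene" or "side" or "wrist"; returns (picture, depth): 384x512x3 uint8, red, green, blue; 384x512 float32, m along the optical axis (not along the pixel's ray), 0 where there is no reading.
- optics.get_calibration(name): a dict with "fx", "fy", "cx", "cy" (pixels), "k1" (the pictures are not rectified: a ray, as slopes to the right and down, at radius r is drawn at 1 + k1 r^2 times it, then the intrinsics apply), "world_to_cam" (4x4, takes a point from world to camera coordinates). Camera axes: x right, y down, z forward; pixel columns grow to the right and rows downward; lengths in m; the calibration is good to about 2 mm. A picture is of the moment at which its call begins: read the wrist's pose just before it. get_calibration takes no time and is no camera call; for the wrist camera it gives the pose at the moment of the call.
- finish_job(): hands the job in; it is judged then, once.
The state is a dict: "t": time; "qpos": joint angles; "dq": joint speeds; "joint_torque": joint torques, N m; "tcp_pos": TCP position; "tcp_rot": TCP orientation; "contact_force": force on the tool from outside, world axes, zero at the start; "moment": the same for the moment, N m; "width": finger opening in m; "finger_force": force on a finger pad.
Only numpy, scipy, OpenCV 4.12 (cv2) and the standard library are available. Lean on these libraries where they do the work, as an engineer would, in place of code of your own. Each camera call takes 0.05 s, during which the arm holds its last target. There are 200 camera calls.

## Working session

There is one attempt and no reset: what is moved stays moved. The work goes in short steps, Python scripts to look and compute and a tool call to move; the robot and the scene stay as the last step left them, time stands still between calls to the robot, and variables do not carry over. Pictures are saved under pics/ and viewed, at most 10 in all, crops included, and the job is handed in when it is done.

Besides the shell and the picture viewer there is one more tool, called after "Call:" by a JSON object that holds its "fn" and its "kwargs", one argument or row to a line. send_rows: Moves the arm, as the interface text tells. Its arguments: {"type":"object","properties":{"moves":{"type":"array","items":{"type":"array","items":{"type":"number"}}},"gripper":{"type":"number"},"grip_force":{"type":"number"}},"required":["moves"]}

```bash
mkdir -p pics
cat > h.py <<'E'
import numpy as np, cv2
from cell import env, optics
def snap(n):
    c=optics.get_calibration(n); p,d=optics.snapshot(n); return p,d,c
def cloud(d,c):
    h,w=d.shape; u,v=np.meshgrid(np.arange(w),np.arange(h))
    K=np.array([[c['fx'],0,c['cx']],[0,c['fy'],c['cy']],[0,0,1.]])
    pt=np.stack([u,v],-1).reshape(-1,1,2).astype(float)
    n=cv2.undistortPoints(pt,K,np.array([c['k1'],0,0,0.])).reshape(h,w,2)
    P=np.concatenate([n*d[...,None],d[...,None]],-1)
    M=np.linalg.inv(c['world_to_cam']); W=P@M[:3,:3].T+M[:3,3]; W[d==0]=np.nan
    return W
E
python3 - <<'E'
from h import *
s=env.sense(); print(s)
for n in('scene','side','wrist'):
    p,d,c=snap(n); np.savez(f'{n}0.npz',p=p,d=d,**{k:np.array(v) for k,v in c.items()})
    cv2.imwrite(f'pics/{n}0.png',p[...,::-1]); print(n,np.linalg.inv(c['world_to_cam']).round(3).tolist(),c['fx'],(d==0).mean())
a=[cv2.imread(f'pics/{n}0.png') for n in('scene','side','wrist')]
E
```

```text
{'t': 0.0, 'qpos': array([ 1.23907559,  0.46942918, -0.04862151,  1.53368687,  0.02413398,
        1.1409783 , -0.08227229]), 'dq': array([ 2.33278760e-04,  9.34423641e-04, -1.50373502e-03, -3.73401593e-04,
       -2.30045367e-05, -3.70427465e-04, -6.01694149e-04]), 'joint_torque': array([ 1.47493305e-03, -5.07975948e+01, -8.03329283e-02, -2.36153251e+01,
       -6.15280098e-02,  3.77684506e-02,  1.53915098e-04]), 'tcp_pos': array([ 0.20112439, -0.64368995,  0.2066108 ]), 'tcp_rot': array([ 9.88551557e-01,  1.50880427e-01, -1.87900129e-04, -9.38703871e-04]), 'contact_force': array([-0.03943238,  0.20573619, -0.2061634 ]), 'moment': array([ 0.00269298, -0.00916081,  0.00365836]), 'finger_force': 0.0, 'width': 0.08722476988753686}
scene [[0.215, -0.853, 0.477, -0.075], [-0.977, -0.193, 0.094, -0.056], [0.012, -0.486, -0.874, 1.223], [0.0, 0.0, 0.0, 1.0]] 486.0534718542923 0.004094441731770833
side [[0.95, -0.202, 0.239, 0.297], [-0.312, -0.572, 0.759, -0.629], [-0.017, -0.795, -0.606, 0.684], [0.0, 0.0, 0.0, 1.0]] 388.40511706563103 0.004069010416666667
wrist [[0.299, -0.917, -0.266, 0.273], [-0.954, -0.287, -0.082, -0.621], [-0.001, 0.278, -0.96, 0.383], [0.0, 0.0, 0.0, 1.0]] 284.6261518189494 0.003972371419270833
```

View pics/scene0.png

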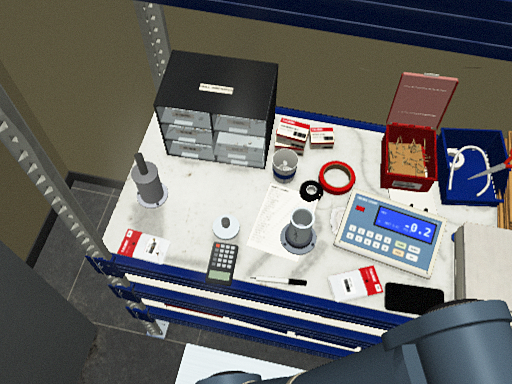

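View pics/side0.png

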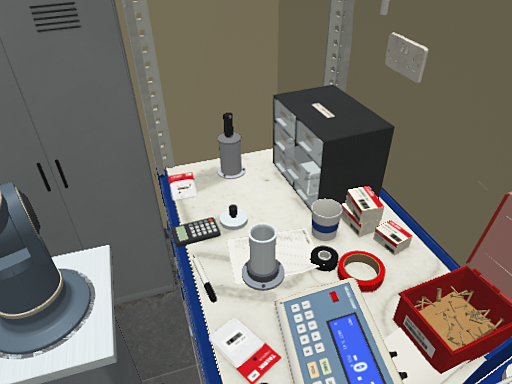

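The scene view shows the brush in its pot at about (147,180), the cup at (300,225) and the lid at (226,228). In the side view they are at (230,150), (263,255) and (233,217). Next I fit circles to the depth clouds.

```bash
cat >> h.py <<'E'
from scipy.optimize import least_squares
def circ(P,r=None):
    P=P[:,:2]; c0=P.mean(0)
    f=lambda q: np.hypot(P[:,0]-q[0],P[:,1]-q[1])-(q[2] if r is None else r)
    return least_squares(f,[*c0,r or .03],loss='soft_l1',f_scale=.002).x
E
python3 - <<'E'
from h import *
S={'scene':dict(cup=(300,225,35),pot=(147,180,45),lid=(226,226,22)),'side':dict(cup=(263,255,45),pot=(230,148,40),lid=(233,217,22))}
for n in S:
    z=np.load(f'{n}0.npz'); c={k:z[k] for k in('fx','fy','cx','cy','k1','world_to_cam')}
    W=cloud(z['d'],c)
    for o,(u,v,r) in S[n].items():
        P=W[v-r:v+r,u-r:u+r].reshape(-1,3); P=P[~np.isnan(P[:,0])]
        hist,e=np.histogram(P[:,2],np.arange(-.01,.23,.01)); print(n,o,dict(zip((e[:-1]*1000).round().astype(int).tolist(),hist.tolist())))
        for lo,hi in dict(cup=[(.03,.12),(.124,.136)],pot=[(.03,.10),(.114,.13),(.13,.195),(.195,.21)],lid=[(.008,.02),(.025,.046),(.046,.06)])[o]:
            Q=P[(P[:,2]>lo)&(P[:,2]<hi)]
            if len(Q)>5: print('  ',lo,hi,len(Q),Q.mean(0).round(4),np.median(Q[:,2]).round(4),'min',Q.min(0).round(3),'max',Q.max(0).round(3),'circ',circ(Q).round(4))
E
```

```text
scene cup {-10: 1030, 0: 2481, 10: 357, 20: 186, 30: 105, 40: 58, 50: 52, 60: 61, 70: 60, 80: 65, 90: 64, 100: 67, 110: 75, 120: 126, 130: 104, 140: 0, 150: 0, 160: 0, 170: 0, 180: 0, 190: 0, 200: 0, 210: 0}
   0.03 0.12 607 [ 0.4805 -0.0591  0.0737] 0.0755 min [ 0.451 -0.094  0.03 ] max [ 0.514 -0.023  0.12 ] circ [ 0.4843 -0.0593  0.0263]
   0.124 0.136 201 [ 0.49   -0.06    0.1297] 0.1301 min [ 0.456 -0.09   0.124] max [ 0.519 -0.029  0.135] circ [ 0.4863 -0.0595  0.0277]
scene pot {-10: 1428, 0: 2889, 10: 98, 20: 89, 30: 120, 40: 92, 50: 99, 60: 112, 70: 80, 80: 72, 90: 80, 100: 139, 110: 66, 120: 375, 130: 19, 140: 18, 150: 15, 160: 21, 170: 17, 180: 20, 190: 48, 200: 26, 210: 0}
   0.03 0.1 655 [0.5932 0.3466 0.062 ] 0.0611 min [0.496 0.285 0.03 ] max [0.702 0.398 0.1  ] circ [0.5897 0.35   0.0863]
   0.114 0.13 405 [0.529  0.3674 0.124 ] 0.1243 min [0.494 0.285 0.114] max [0.677 0.409 0.13 ] circ [0.532  0.3736 0.0277]
   0.13 0.195 120 [0.5215 0.3671 0.1635] 0.1643 min [0.502 0.36  0.13 ] max [0.548 0.389 0.195] circ [0.5292 0.3731 0.0121]
   0.195 0.21 64 [0.5289 0.3722 0.19
[... 1699 characters left out ...]
374  0.0128]
   0.195 0.21 35 [0.5271 0.3678 0.1989] 0.1991 min [0.515 0.359 0.195] max [0.542 0.377 0.202] circ [0.5262 0.3689 0.0084]
side lid {-10: 364, 0: 887, 10: 493, 20: 14, 30: 26, 40: 48, 50: 12, 60: 0, 70: 0, 80: 0, 90: 1, 100: 6, 110: 11, 120: 50, 130: 16, 140: 0, 150: 0, 160: 0, 170: 0, 180: 0, 190: 0, 200: 0, 210: 0}
   0.008 0.02 517 [0.4557 0.1269 0.0147] 0.015 min [0.4   0.09  0.008] max [0.509 0.176 0.019] circ [0.4484 0.1225 0.0349]
   0.025 0.046 51 [0.4705 0.1315 0.0362] 0.0362 min [0.461 0.126 0.026] max [0.482 0.141 0.045] circ [0.4721 0.1398 0.011 ]
   0.046 0.06 44 [0.4717 0.1377 0.0489] 0.049 min [0.461 0.129 0.046] max [0.483 0.151 0.051] circ [0.4718 0.1388 0.0085]
```

```bash
cat >> h.py <<'E'
from scipy.spatial.transform import Rotation as R
def plan(p,yaw=None,verb=True):
    "row (tool frame) to reach world p with tool down and tool x at yaw (rad)"
    s=env.sense(); R0=R.from_quat(s['tcp_rot']); x=R0.as_matrix()[:,0]
    if yaw is None: yaw=np.arctan2(x[1],x[0])
    c,n=np.cos(yaw),np.sin(yaw)
    T=np.array([[c,n,0],[n,-c,0],[0,0,-1.]])
    d=R0.inv().apply(np.array(p)-s['tcp_pos']); a=(R0.inv()*R.from_matrix(T)).as_rotvec()
    print('t',round(s['t'],2),'tcp',s['tcp_pos'].round(4),'yaw0',round(np.arctan2(x[1],x[0]),3),'F',s['contact_force'].round(2),'w',round(s['width'],4),'row',d.round(4),a.round(4))
E
python3 - <<'E'
from h import *
for n in('scene','side'):
    z=np.load(f'{n}0.npz'); c={k:z[k] for k in('fx','fy','cx','cy','k1','world_to_cam')}
    W=cloud(z['d'],c).reshape(-1,3)
    m=(W[:,2]>.05)&(W[:,2]<.4)&(W[:,0]>.35)&(W[:,0]<1)&(W[:,1]>0.0)&(W[:,1]<.7)
    Q=W[m]; 
    for zl in np.arange(.05,.4,.05):
        q=Q[(Q[:,2]>zl)&(Q[:,2]<zl+.05)&(np.hypot(Q[:,0]-.528,Q[:,1]-.372)>.06)]
        if len(q)>20: print(n,zl.round(2),len(q),np.percentile(q,[1,99],axis=0)[:,:2].round(3).tolist())
plan([.46,-.06,.33])
E
```

```text
scene 0.05 3022 [[0.475, 0.002], [0.956, 0.69]]
scene 0.1 2639 [[0.636, 0.007], [0.957, 0.692]]
scene 0.15 3900 [[0.659, 0.01], [0.957, 0.691]]
scene 0.2 10369 [[0.672, 0.022], [0.956, 0.674]]
scene 0.25 3229 [[0.874, 0.006], [0.957, 0.687]]
scene 0.3 956 [[0.362, 0.007], [0.956, 0.536]]
scene 0.35 92 [[0.36, 0.456], [0.9, 0.472]]
side 0.05 2941 [[0.356, 0.002], [0.952, 0.458]]
side 0.1 3054 [[0.356, 0.005], [0.952, 0.679]]
side 0.15 3305 [[0.357, 0.006], [0.952, 0.678]]
side 0.2 7328 [[0.669, 0.012], [0.951, 0.657]]
side 0.25 2552 [[0.354, 0.004], [0.952, 0.687]]
side 0.3 2668 [[0.354, 0.004], [0.952, 0.683]]
side 0.35 3015 [[0.354, 0.004], [0.952, 0.684]]
t 0.15 tcp [ 0.2011 -0.6438  0.2068] yaw0 0.303 F [-0.72 -0.06  0.29] w 0.0869 row [ 0.4212 -0.4803 -0.1225] [-0.0015  0.0001 -0.    ]
```

Call:
{"fn": "send_rows", "kwargs": {
  "moves": [
    [0.43, -0.48, -0.12, 0, 0, 0],
    [0.43, -0.48, -0.12, 0, 0, 0],
    [0.43, -0.48, -0.12, 0, 0, 0],
    [0.43, -0.48, -0.12, 0, 0, 0],
    [0.43, -0.48, -0.12, 0, 0, 0],
    [0.43, -0.48, -0.12, 0, 0, 0],
    [0.43, -0.48, -0.12, 0, 0, 0],
    [0.43, -0.48, -0.12, 0, 0, 0]
  ],
  "gripper": 0.087
}}

```text
t: 0.82
tcp_pos: [0.3375, -0.344, 0.2689]
tcp_rot: [0.989, 0.151, -0.0, 0.0]
contact_force: [0.6, -0.2, -0.9]
width: 0.0872
finger_force: 0.0
```

Call:
{"fn": "send_rows", "kwargs": {
  "moves": [
    [0.215, -0.25, -0.06, 0, 0, 0],
    [0.215, -0.25, -0.06, 0, 0, 0],
    [0.215, -0.25, -0.06, 0, 0, 0],
    [0.215, -0.25, -0.06, 0, 0, 0],
    [0.215, -0.25, -0.06, 0, 0, 0],
    [0.215, -0.25, -0.06, 0, 0, 0],
    [0.215, -0.25, -0.06, 0, 0, 0],
    [0.215, -0.25, -0.06, 0, 0, 0]
  ]
}}

```text
t: 1.48
tcp_pos: [0.4673, -0.0431, 0.3288]
tcp_rot: [0.989, 0.151, 0.0, 0.0]
contact_force: [0.3, -0.4, -0.4]
width: 0.0868
finger_force: 0.0
```

Run:
```python
from h import *
s=env.sense(); p,d,c=snap('wrist'); np.savez('w1.npz',p=p,d=d,**{k:np.array(v) for k,v in c.items()})
W=cloud(d,c).reshape(-1,3)
for nm,(x,y),bands in [('cup',(.486,-.06),[(.05,.115),(.127,.134)]),('lid',(.472,.14),[(.012,.018),(.025,.046),(.046,.06)])]:
    Q=W[np.hypot(W[:,0]-x,W[:,1]-y)<.045]
    for lo,hi in bands:
        q=Q[(Q[:,2]>lo)&(Q[:,2]<hi)]
        if len(q)>5: print(nm,lo,hi,len(q),np.median(q[:,2]).round(4),circ(q).round(4),q.min(0).round(3),q.max(0).round(3))
plan([.50,.33,.36])
cv2.imwrite('pics/w1.png',p[...,::-1])
```

```text
cup 0.05 0.115 401 0.0832 [ 0.4879 -0.0582  0.0254] [ 0.462 -0.083  0.05 ] [ 0.514 -0.032  0.115]
cup 0.127 0.134 607 0.1294 [ 0.4856 -0.0598  0.0282] [ 0.454 -0.091  0.127] [ 0.516 -0.029  0.132]
lid 0.012 0.018 1278 0.0148 [0.4712 0.142  0.0278] [0.435 0.104 0.012] [0.508 0.176 0.018]
lid 0.025 0.046 62 0.036 [0.4721 0.1391 0.0102] [0.462 0.129 0.025] [0.483 0.141 0.046]
lid 0.046 0.06 155 0.0482 [0.4719 0.1401 0.0077] [0.462 0.128 0.046] [0.482 0.151 0.051]
t 1.53 tcp [ 0.4708 -0.0335  0.3307] yaw0 0.315 F [4.4  7.29 2.  ] w 0.0872 row [ 0.1407 -0.3366 -0.0272] [-0.0034 -0.0075  0.    ]
```

Call:
{"fn": "send_rows", "kwargs": {
  "moves": [
    [0.14, -0.33, -0.04, 0, 0, 0],
    [0.14, -0.33, -0.04, 0, 0, 0],
    [0.14, -0.33, -0.04, 0, 0, 0],
    [0.14, -0.33, -0.04, 0, 0, 0],
    [0.14, -0.33, -0.04, 0, 0, 0],
    [0.14, -0.33, -0.04, 0, 0, 0],
    [0.14, -0.33, -0.04, 0, 0, 0],
    [0.14, -0.33, -0.04, 0, 0, 0]
  ]
}}

```text
t: 2.2
tcp_pos: [0.4997, 0.286, 0.3653]
tcp_rot: [0.989, 0.15, -0.0, 0.0]
contact_force: [0.6, 0.0, 0.1]
width: 0.0867
finger_force: 0.0
```

Call:
{"fn": "send_rows", "kwargs": {
  "moves": [
    [0.02, -0.05, 0, 0, 0, 0],
    [0.02, -0.05, 0, 0, 0, 0],
    [0.02, -0.05, 0, 0, 0, 0],
    [0.02, -0.05, 0, 0, 0, 0]
  ]
}}

```text
t: 2.53
tcp_pos: [0.5038, 0.3382, 0.3645]
tcp_rot: [0.988, 0.151, -0.001, 0.001]
contact_force: [0.2, -0.5, -0.4]
width: 0.0871
finger_force: 0.0
```

Run:
```python
from h import *
p,d,c=snap('wrist'); np.savez('w2.npz',p=p,d=d,**{k:np.array(v) for k,v in c.items()})
Wf=cloud(d,c); W=Wf.reshape(-1,3)
Q=W[np.hypot(W[:,0]-.528,W[:,1]-.372)<.045]
for lo,hi in [(.03,.10),(.105,.118),(.122,.128),(.13,.19),(.19,.21)]:
    q=Q[(Q[:,2]>lo)&(Q[:,2]<hi)]
    if len(q)>5: print(lo,hi,len(q),np.median(q[:,2]).round(4),circ(q).round(4),q.min(0).round(3),q.max(0).round(3))
q=Q[(Q[:,2]>.19)]
r=cv2.minAreaRect((q[:,:2]*1000).astype(np.float32)); print('rect top',r)
plan([.528,.372,.3])
cv2.imwrite('pics/w2.png',p[...,::-1])
```

```text
0.122 0.128 1140 0.1232 [0.5255 0.3735 0.026 ] [0.492 0.338 0.122] [0.563 0.407 0.127]
0.13 0.19 80 0.1659 [127.412  -92.1568 157.03  ] [0.524 0.36  0.131] [0.542 0.384 0.189]
0.19 0.21 336 0.1987 [0.5287 0.3729 0.0086] [0.515 0.36  0.19 ] [0.542 0.386 0.202]
rect top ((517.7882080078125, 366.9859619140625), (49.90374755859375, 88.94210815429688), 28.722965240478516)
t 2.58 tcp [0.5043 0.3369 0.3647] yaw0 0.302 F [ 0.83  0.07 -0.22] w 0.0871 row [ 0.0331 -0.0266  0.0647] [0.0016 0.0009 0.    ]
```

View pics/w2.png

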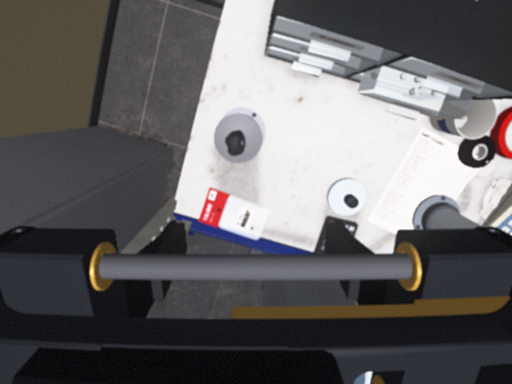

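The wrist view shows the handle top at (236,143) on the grey guard, and the lid at (348,197). I'll fit the handle's outline for its yaw.

Run:
```python
from h import *
for f in('w2','scene0','side0'):
    z=np.load(f+'.npz'); c={k:z[k] for k in('fx','fy','cx','cy','k1','world_to_cam')}
    W=cloud(z['d'],c).reshape(-1,3)
    Q=W[np.hypot(W[:,0]-.528,W[:,1]-.372)<.045]
    for lo,hi in((.195,.21),(.13,.195)):
        q=Q[(Q[:,2]>lo)&(Q[:,2]<hi)][:,:2]*1000
        if f=='w2' : 
            print(cv2.minAreaRect(q.astype(np.float32)))
        C=np.cov(q.T); w,v=np.linalg.eigh(C); print(f,lo,len(q),q.mean(0).round(1),np.sqrt(w).round(2),np.degrees(np.arctan2(v[1,1],v[0,1])).round(1))
        # extents by direction
        print([(a,np.round(np.ptp(q@[np.cos(np.radians(a)),np.sin(np.radians(a))]),1)) for a in range(0,180,15)])
z=np.load('w2.npz'); cv2.imwrite('pics/w2c.png',cv2.resize(z['p'][100:180,190:290,::-1],None,fx=7,fy=7,interpolation=cv2.INTER_CUBIC))
```

```text
((528.3380126953125, 372.9603576660156), (25.073741912841797, 19.92601776123047), 28.48682403564453)
w2 0.195 306 [528.5 372.9] [5.25 6.76] -144.3
[(0, np.float64(26.0)), (15, np.float64(25.4)), (30, np.float64(25.1)), (45, np.float64(26.4)), (60, np.float64(26.4)), (75, np.float64(25.5)), (90, np.float64(24.2)), (105, np.float64(22.1)), (120, np.float64(19.9)), (135, np.float64(20.6)), (150, np.float64(23.1)), (165, np.float64(25.2))]
((528.3890380859375, 373.09466552734375), (26.597217559814453, 20.34317398071289), 32.2486572265625)
w2 0.13 110 [535.9 370.9] [4.93 8.02] 54.9
[(0, np.float64(26.4)), (15, np.float64(26.5)), (30, np.float64(26.7)), (45, np.float64(26.9)), (60, np.float64(27.3)), (75, np.float64(27.3)), (90, np.float64(25.6)), (105, np.float64(22.7)), (120, np.float64(20.6)), (135, np.float64(22.1)), (150, np.float64(24.7)), (165, np.float64(26.4))]
scene0 0.195 64 [528.9 372.2] [5.41 7.07] -143.3
[(0, np.float64(25.5)), (15, np.float64(25.7)), (30, np.float64(25.4)), (45, np.float64(25.3)), (60, np.float64(24.8)), (75, np.float64(24.4)), (90, np.float64(23.4)), (105, 
[... 441 characters left out ...]
np.float64(50.5))]
side0 0.195 35 [527.1 367.8] [5.16 7.46] -163.6
[(0, np.float64(27.3)), (15, np.float64(27.2)), (30, np.float64(26.7)), (45, np.float64(24.9)), (60, np.float64(23.1)), (75, np.float64(20.9)), (90, np.float64(18.6)), (105, np.float64(17.7)), (120, np.float64(18.7)), (135, np.float64(20.5)), (150, np.float64(23.0)), (165, np.float64(25.8))]
side0 0.13 189 [526.7 364.9] [4.12 8.27] -176.0
[(0, np.float64(28.0)), (15, np.float64(28.2)), (30, np.float64(28.0)), (45, np.float64(26.4)), (60, np.float64(24.5)), (75, np.float64(21.4)), (90, np.float64(21.9)), (105, np.float64(24.2)), (120, np.float64(25.6)), (135, np.float64(25.5)), (150, np.float64(27.0)), (165, np.float64(27.4))]
```

View pics/w2c.png

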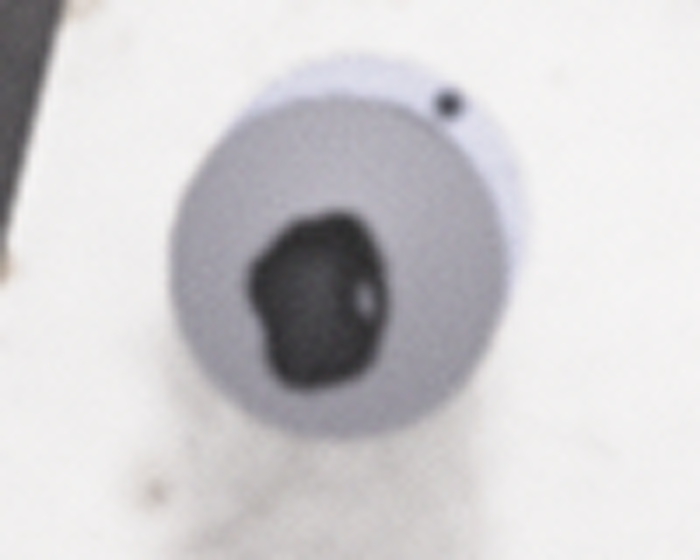

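The handle's long axis lies at about 32°, centred at (0.5284, 0.373).

```bash
python3 -c "
from h import *
plan([.5284,.373,.25],.56)"
```

```text
t 2.58 tcp [0.5043 0.3369 0.3647] yaw0 0.302 F [ 0.83  0.07 -0.22] w 0.0871 row [ 0.0338 -0.0275  0.1146] [ 0.0015  0.0011 -0.2583]
```

Call:
{"fn": "send_rows", "kwargs": {
  "moves": [
    [0.034, -0.0275, 0.03, 0, 0, -0.12],
    [0.034, -0.0275, 0.07, 0, 0, -0.2583],
    [0.034, -0.0275, 0.115, 0, 0, -0.2583],
    [0.034, -0.0275, 0.115, 0, 0, -0.2583],
    [0.034, -0.0275, 0.115, 0, 0, -0.2583],
    [0.034, -0.0275, 0.115, 0, 0, -0.2583]
  ]
}}

```text
t: 3.08
tcp_pos: [0.5291, 0.3715, 0.2511]
tcp_rot: [0.961, 0.276, -0.0, 0.002]
contact_force: [-0.3, -5.9, -2.8]
width: 0.0868
finger_force: 0.0
```

```bash
python3 -c "
from h import *
plan([.5284,.373,.163],.56)"
```

```text
t 3.08 tcp [0.5291 0.3715 0.2511] yaw0 0.559 F [-0.33 -5.88 -2.84] w 0.0868 row [ 0.0004 -0.002   0.0881] [ 0.0041  0.0021 -0.0015]
```

Call:
{"fn": "send_rows", "kwargs": {
  "moves": [
    [0, 0, 0.03, 0, 0, 0],
    [0, 0, 0.06, 0, 0, 0],
    [0, 0, 0.087, 0, 0, 0],
    [0, 0, 0.087, 0, 0, 0],
    [0, 0, 0.087, 0, 0, 0]
  ]
}}

```text
t: 3.5
tcp_pos: [0.5292, 0.3716, 0.1644]
tcp_rot: [0.961, 0.276, -0.0, 0.003]
contact_force: [0.0, -9.3, -3.4]
width: 0.087
finger_force: 0.0
```

```bash
python3 -c "
from h import *
plan([.5284,.373,.163],.56)"
```

```text
t 3.5 tcp [0.5292 0.3716 0.1644] yaw0 0.559 F [ 0.03 -9.35 -3.42] w 0.087 row [ 0.0001 -0.0016  0.0014] [ 0.005   0.0023 -0.0007]
```

Run:
```python
from h import *
p,d,c=snap('side'); q=snap('scene')[0]
cv2.imwrite('pics/s2.png',np.hstack([cv2.resize(p[60:300,100:400],(400,320)),cv2.resize(q[60:300,60:360],(400,320))])[...,::-1])
s=env.sense(); print(s['contact_force'],s['moment'],s['joint_torque'],s['qpos'])
```

```text
[-1.17633069 -7.80319157 -3.08225932] [-1.52994553 -0.02531503  0.29042998] [ -4.17182118 -50.11087418 -13.14207315 -25.08867502  -1.05022106
  -2.03484334  -0.26018707] [-0.16606149  0.57211197 -0.75251068  1.618221    0.42850417  1.12470033
 -2.03998749]
```

View pics/s2.png

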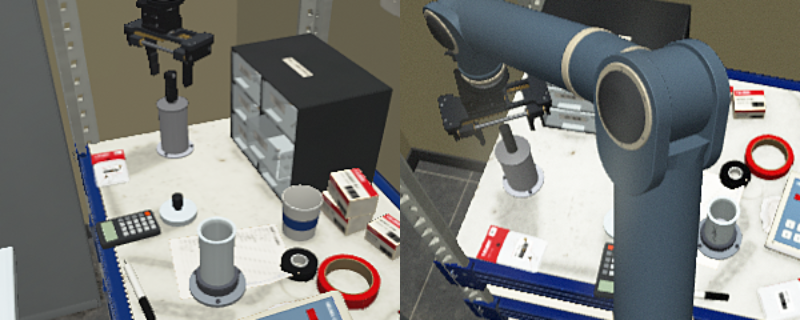

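Run:
```python
from h import *
s=env.sense(); print(s['t'],s['tcp_pos'],s['contact_force'])
for n in('side','wrist'):
    p,d,c=snap(n); W=cloud(d,c).reshape(-1,3)
    Q=W[np.hypot(W[:,0]-.528,W[:,1]-.372)<.11]
    for z in np.arange(.13,.34,.01):
        q=Q[(Q[:,2]>=z)&(Q[:,2]<z+.01)]
        if len(q): print(n,z.round(2),len(q),q.mean(0)[:2].round(3),q.min(0)[:2].round(3),q.max(0)[:2].round(3))
cv2.imwrite('pics/s3.png',np.hstack([cv2.resize(snap('side')[0][40:200,150:300],(440,470)),cv2.resize(p,(360,270))[:, :] if 0 else np.vstack([cv2.resize(p,(360,270)),np.zeros((200,360,3),np.uint8)])])[...,::-1])
```

```text
3.6 [0.52957936 0.37159097 0.1654026 ] [-1.17633069 -7.80319157 -3.08225932]
side 0.13 27 [0.527 0.364] [0.516 0.356] [0.542 0.372]
side 0.14 28 [0.527 0.365] [0.515 0.357] [0.542 0.378]
side 0.15 32 [0.527 0.365] [0.515 0.359] [0.543 0.374]
side 0.16 27 [0.526 0.364] [0.515 0.358] [0.539 0.374]
side 0.17 28 [0.526 0.364] [0.515 0.355] [0.54 0.37]
side 0.18 70 [0.528 0.366] [0.493 0.319] [0.566 0.418]
side 0.19 85 [0.529 0.366] [0.492 0.318] [0.566 0.415]
side 0.2 62 [0.527 0.369] [0.491 0.32 ] [0.567 0.413]
side 0.21 49 [0.527 0.365] [0.49  0.319] [0.567 0.415]
side 0.22 59 [0.524 0.372] [0.488 0.318] [0.569 0.417]
side 0.23 39 [0.518 0.376] [0.487 0.316] [0.566 0.416]
side 0.24 18 [0.507 0.399] [0.485 0.308] [0.599 0.419]
side 0.25 128 [0.533 0.339] [0.451 0.279] [0.606 0.427]
side 0.26 231 [0.52  0.339] [0.451 0.277] [0.605 0.424]
side 0.27 192 [0.516 0.349] [0.448 0.272] [0.608 0.431]
side 0.28 268 [0.529 0.342] [0.449 0.271] [0.607 0.429]
side 0.29 388 [0.533 0.348] [0.449 0.274] [0.606 0.461]
side 0.3 124 [0.516 0.37 ] [0.482 0.343] [0.559 0.402]
side 0.31 105 [0.518 0.369] [0.
[... 466 characters left out ...]
67 0.422]
wrist 0.19 1418 [0.534 0.376] [0.501 0.332] [0.567 0.423]
wrist 0.2 599 [0.536 0.376] [0.506 0.332] [0.567 0.424]
wrist 0.21 512 [0.537 0.376] [0.498 0.329] [0.568 0.425]
wrist 0.22 727 [0.526 0.373] [0.494 0.325] [0.568 0.426]
wrist 0.23 618 [0.527 0.371] [0.493 0.325] [0.562 0.418]
wrist 0.24 829 [0.527 0.385] [0.494 0.329] [0.568 0.465]
wrist 0.25 2859 [0.55 0.39] [0.502 0.313] [0.606 0.465]
wrist 0.26 12927 [0.555 0.389] [0.509 0.318] [0.606 0.464]
wrist 0.27 14963 [0.554 0.38 ] [0.503 0.303] [0.601 0.457]
wrist 0.28 12301 [0.552 0.383] [0.516 0.317] [0.59  0.445]
wrist 0.29 19316 [0.548 0.387] [0.504 0.322] [0.584 0.438]
wrist 0.3 1885 [0.543 0.398] [0.521 0.371] [0.56  0.428]
```

View pics/s3.png

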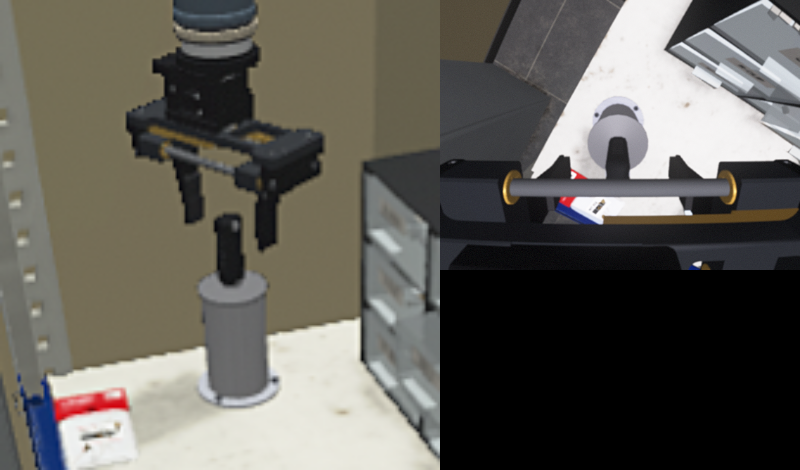

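Run:
```python
from h import *
def tips(d,c,tcp,yaw,tag):
    W=cloud(d,c).reshape(-1,3); cy,sy=np.cos(yaw),np.sin(yaw)
    T=np.array([[cy,sy,0],[sy,-cy,0],[0,0,-1.]]); L=(W-tcp)@T
    Q=L[(np.abs(L[:,0])<.03)&(np.abs(L[:,1])>.035)&(np.abs(L[:,1])<.07)&(L[:,2]>-.12)&(L[:,2]<.06)]
    h,e=np.histogram(Q[:,2],np.arange(-.12,.06,.01)); print(tag,dict(zip((e*1000).round().astype(int).tolist(),h.tolist())))
    M=np.linalg.inv(c['world_to_cam']); print('  cam in tool',(T.T@(M[:3,3]-tcp)).round(4), 'fwd',(T.T@M[:3,2]).round(3))
for f,tcp,yaw in(('wrist0',(.20112,-.64369,.2066),.303),('w2',(.5043,.3369,.3647),.302)):
    z=np.load(f+'.npz'); tips(z['d'],{k:z[k] for k in('fx','fy','cx','cy','k1','world_to_cam')},np.array(tcp),yaw,f)
s=env.sense(); p,d,c=snap('wrist'); tips(d,c,s['tcp_pos'],.559,'now'); p,d,c=snap('side'); tips(d,c,s['tcp_pos'],.559,'side'); print(s['contact_force'],s['moment'])
```

```text
wrist0 {-120: 3475, -110: 7379, -100: 1192, -90: 914, -80: 688, -70: 852, -60: 461, -50: 490, -40: 511, -30: 486, -20: 253, -10: 0, 0: 0, 10: 0, 20: 0, 30: 0, 40: 0}
  cam in tool [ 7.590e-02 -1.000e-04 -1.768e-01] fwd [-0.278 -0.001  0.96 ]
w2 {-120: 3630, -110: 7362, -100: 1215, -90: 930, -80: 696, -70: 864, -60: 463, -50: 486, -40: 516, -30: 476, -20: 273, -10: 0, 0: 0, 10: 0, 20: 0, 30: 0, 40: 0}
  cam in tool [ 0.076  -0.0022 -0.1763] fwd [-0.28   0.002  0.96 ]
now {-120: 3551, -110: 7122, -100: 1198, -90: 903, -80: 679, -70: 861, -60: 472, -50: 488, -40: 508, -30: 489, -20: 252, -10: 0, 0: 0, 10: 0, 20: 0, 30: 0, 40: 70}
  cam in tool [ 0.0761 -0.0016 -0.1766] fwd [-0.279  0.006  0.96 ]
side {-120: 44, -110: 33, -100: 16, -90: 18, -80: 21, -70: 60, -60: 49, -50: 49, -40: 46, -30: 50, -20: 15, -10: 0, 0: 0, 10: 0, 20: 0, 30: 0, 40: 3}
  cam in tool [-0.728   0.7253 -0.518 ] fwd [ 0.605 -0.517  0.606]
[-1.48488736 -8.8921915  -3.7014615 ] [-1.5205613   0.02144946  0.28705565]
```

Run:
```python
from h import *
for n in('scene0','side0','w2'):
    z=np.load(n+'.npz'); c={k:z[k] for k in('fx','fy','cx','cy','k1','world_to_cam')}
    W=cloud(z['d'],c).reshape(-1,3)
    m=(W[:,2]>.21)&(W[:,2]<.9)&(W[:,0]>.2)&(W[:,0]<.66)&(W[:,1]>.1)&(W[:,1]<.62)
    Q=W[m]
    for zl in np.arange(.2,.9,.1):
        q=Q[(Q[:,2]>zl)&(Q[:,2]<zl+.1)]
        if len(q)>5: print(n,zl.round(1),len(q),q.min(0).round(2),np.median(q,0).round(2),q.max(0).round(2))
```

```text
scene0 0.2 517 [0.3  0.42 0.21] [0.31 0.44 0.26] [0.37 0.46 0.3 ]
scene0 0.3 704 [0.3  0.42 0.3 ] [0.31 0.44 0.35] [0.37 0.46 0.4 ]
scene0 0.4 1022 [0.3  0.42 0.4 ] [0.31 0.44 0.45] [0.36 0.46 0.5 ]
scene0 0.5 1124 [0.3  0.42 0.5 ] [0.31 0.44 0.55] [0.37 0.46 0.6 ]
scene0 0.6 394 [0.31 0.42 0.6 ] [0.32 0.42 0.62] [0.36 0.46 0.67]
scene0 0.8 197 [0.31 0.1  0.88] [0.31 0.12 0.89] [0.31 0.15 0.89]
side0 0.2 647 [0.3  0.41 0.21] [0.33 0.46 0.26] [0.36 0.47 0.3 ]
side0 0.3 829 [0.3  0.41 0.3 ] [0.33 0.46 0.35] [0.36 0.47 0.4 ]
side0 0.4 990 [0.3  0.41 0.4 ] [0.33 0.46 0.45] [0.36 0.47 0.5 ]
side0 0.5 25 [0.3  0.42 0.5 ] [0.31 0.42 0.5 ] [0.32 0.46 0.51]
w2 0.2 65 [0.36 0.46 0.21] [0.36 0.47 0.22] [0.36 0.47 0.22]
w2 0.3 1003 [0.48 0.29 0.38] [0.5  0.38 0.39] [0.53 0.39 0.4 ]
w2 0.4 66905 [0.48 0.26 0.4 ] [0.53 0.35 0.48] [0.56 0.43 0.5 ]
w2 0.5 529 [0.51 0.33 0.5 ] [0.53 0.36 0.5 ] [0.53 0.39 0.5 ]
```

Call:
{"fn": "send_rows", "kwargs": {
  "moves": [
    [0, 0, -0.05, 0, 0, 0],
    [0, 0, -0.09, 0, 0, 0],
    [0, 0, -0.09, 0, 0, 0],
    [0, 0, -0.09, 0, 0, 0],
    [0, 0, -0.09, 0, 0, 0]
  ]
}}

```text
t: 4.27
tcp_pos: [0.5313, 0.3721, 0.2596]
tcp_rot: [0.961, 0.275, 0.004, 0.002]
contact_force: [-0.0, -12.8, 6.0]
width: 0.087
finger_force: 0.0
```

Call:
{"fn": "send_rows", "kwargs": {
  "moves": [
    [0, 0.02, 0, 0, 0, 0],
    [0, 0.02, 0, 0, 0, 0],
    [0, 0.02, 0, 0, 0, 0]
  ]
}}

```text
t: 4.52
tcp_pos: [0.5401, 0.3587, 0.2569]
tcp_rot: [0.961, 0.276, 0.003, -0.001]
contact_force: [0.0, 0.0, -0.4]
width: 0.0872
finger_force: 0.0
```

The hand brushed something at +y (about 1.5 mm of interference), and the fingertips sit 30 mm higher than the TCP reading implies. I'll check the tips with the fingers partly closed before I grasp.

Call:
{"fn": "send_rows", "kwargs": {
  "moves": [
    [0, 0, 0, 0, 0, 0],
    [0, 0, 0, 0, 0, 0],
    [0, 0, 0, 0, 0, 0],
    [0, 0, 0, 0, 0, 0],
    [0, 0, 0, 0, 0, 0],
    [0, 0, 0, 0, 0, 0]
  ],
  "gripper": 0.02
}}

```text
t: 5.02
tcp_pos: [0.5386, 0.3581, 0.2532]
tcp_rot: [0.961, 0.277, -0.0, -0.0]
contact_force: [0.2, -0.1, 0.4]
width: 0.0548
finger_force: 0.0
```

Run:
```python
from h import *
s=env.sense(); tcp=s['tcp_pos']; Rm=R.from_quat(s['tcp_rot']).as_matrix(); print(s['t'],s['width'],tcp,s['contact_force'])
for n in('wrist','side'):
    p,d,c=snap(n); L=(cloud(d,c).reshape(-1,3)-tcp)@Rm
    Q=L[(np.abs(L[:,0])<.04)&(np.abs(L[:,1])<.075)&(L[:,2]>-.09)&(L[:,2]<.03)]
    for z in np.arange(-.09,.03,.01):
        q=Q[(Q[:,2]>=z)&(Q[:,2]<z+.01)]
        if len(q): print(n,z.round(2),len(q),q.min(0)[:2].round(3),q.max(0)[:2].round(3))
plan([.525,.371,.25],.56)
```

```text
5.0167 0.05476345626869306 [0.53862689 0.35810053 0.25316715] [ 0.17955625 -0.14692548  0.36456729]
wrist -0.09 772 [ 0.   -0.06] [0.038 0.059]
wrist -0.08 386 [-0.008 -0.033] [0.011 0.032]
wrist -0.07 677 [-0.011 -0.033] [0.005 0.032]
wrist -0.06 426 [-0.01  -0.041] [0.012 0.04 ]
wrist -0.05 445 [ 0.002 -0.04 ] [0.012 0.038]
wrist -0.04 421 [-0.003 -0.037] [0.012 0.036]
wrist -0.03 373 [-0.008 -0.037] [0.012 0.036]
wrist -0.02 173 [-0.01  -0.037] [0.012 0.035]
side -0.09 38 [-0.039 -0.041] [0.021 0.06 ]
side -0.08 46 [-0.014 -0.044] [0.01  0.046]
side -0.07 68 [-0.015 -0.04 ] [0.009 0.044]
side -0.06 63 [-0.016 -0.037] [0.009 0.041]
side -0.05 57 [-0.015 -0.034] [0.008 0.04 ]
side -0.04 52 [-0.014 -0.031] [0.008 0.037]
side -0.03 52 [-0.014 -0.035] [0.009 0.038]
side -0.02 32 [-0.014 -0.035] [0.008 0.038]
t 5.12 tcp [0.5387 0.3579 0.2532] yaw0 0.561 F [0.21 0.12 0.12] w 0.0471 row [-0.0047 -0.0184  0.0032] [-0.0001  0.0002  0.0013]
```

Call:
{"fn": "send_rows", "kwargs": {
  "moves": [
    [-0.005, -0.018, 0, 0, 0, 0],
    [-0.005, -0.018, 0, 0, 0, 0],
    [-0.005, -0.018, 0, 0, 0, 0],
    [-0.005, -0.018, 0, 0, 0, 0],
    [-0.005, -0.018, 0.02, 0, 0, 0],
    [-0.005, -0.018, 0.05, 0, 0, 0],
    [-0.005, -0.018, 0.05, 0, 0, 0]
  ],
  "gripper": 0.08
}}

```text
t: 5.7
tcp_pos: [0.5237, 0.367, 0.198]
tcp_rot: [0.961, 0.276, -0.004, 0.002]
contact_force: [-0.6, -1.1, -1.6]
width: 0.0785
finger_force: 0.0
```

```bash
python3 -c "
from h import *
plan([.525,.371,.133],.56)"
```

```text
t 5.7 tcp [0.5237 0.367  0.198 ] yaw0 0.56 F [-0.61 -1.11 -1.56] w 0.0785 row [ 0.0038 -0.0028  0.065 ] [0.0018 0.0091 0.0003]
```

Call:
{"fn": "send_rows", "kwargs": {
  "moves": [
    [0, 0, 0.03, 0, 0, 0],
    [0, 0, 0.055, 0, 0, 0],
    [0, 0, 0.067, 0, 0, 0],
    [0, 0, 0.067, 0, 0, 0],
    [0, 0, 0.067, 0, 0, 0],
    [0, 0, 0.067, 0, 0, 0]
  ]
}}

```text
t: 6.2
tcp_pos: [0.526, 0.3714, 0.1383]
tcp_rot: [0.961, 0.277, 0.001, -0.001]
contact_force: [-0.2, 0.1, 0.0]
width: 0.0802
finger_force: 0.0
```

```bash
python3 -c "
from h import *
plan([.525,.371,.133],.56)"
```

```text
t 6.2 tcp [0.526  0.3714 0.1383] yaw0 0.561 F [-0.21  0.12  0.05] w 0.0802 row [-0.0011 -0.0002  0.0053] [-0.0006 -0.003   0.0008]
```

Call:
{"fn": "send_rows", "kwargs": {
  "moves": [
    [0, 0, 0.005, 0, 0, 0],
    [0, 0, 0.005, 0, 0, 0],
    [0, 0, 0.005, 0, 0, 0],
    [0, 0, 0.005, 0, 0, 0],
    [0, 0, 0.005, 0, 0, 0],
    [0, 0, 0.005, 0, 0, 0],
    [0, 0, 0.005, 0, 0, 0],
    [0, 0, 0.005, 0, 0, 0]
  ],
  "gripper": 0.0,
  "grip_force": 45
}}

```text
t: 6.87
tcp_pos: [0.525, 0.3704, 0.1313]
tcp_rot: [0.961, 0.277, 0.0, 0.0]
contact_force: [0.0, 0.9, 0.3]
width: 0.0345
finger_force: 0.0
```

Call:
{"fn": "send_rows", "kwargs": {
  "moves": [
    [0, 0, 0, 0, 0, 0],
    [0, 0, 0, 0, 0, 0],
    [0, 0, 0, 0, 0, 0],
    [0, 0, 0, 0, 0, 0]
  ]
}}

```text
t: 7.2
tcp_pos: [0.5249, 0.3704, 0.1313]
tcp_rot: [0.961, 0.277, -0.0, 0.0]
contact_force: [0.2, 0.1, -0.2]
width: 0.0203
finger_force: 45.0
```

Call:
{"fn": "send_rows", "kwargs": {
  "moves": [
    [0, 0, -0.02, 0, 0, 0],
    [0, 0, -0.05, 0, 0, 0],
    [0, 0, -0.085, 0, 0, 0],
    [0, 0, -0.12, 0, 0, 0],
    [0, 0, -0.155, 0, 0, 0],
    [0, 0, -0.175, 0, 0, 0],
    [0, 0, -0.18, 0, 0, 0],
    [0, 0, -0.18, 0, 0, 0]
  ]
}}

```text
t: 7.87
tcp_pos: [0.5252, 0.3709, 0.3124]
tcp_rot: [0.961, 0.277, 0.001, -0.0]
contact_force: [0.2, -0.9, -1.4]
width: 0.0196
finger_force: 45.0
```

```bash
python3 -c "
from h import *
plan([.482,-.0625,.32],.56)"
```

```text
t 7.87 tcp [0.5252 0.3709 0.3124] yaw0 0.561 F [ 0.21 -0.87 -1.39] w 0.0196 row [-0.2672  0.3439 -0.0082] [ 0.0001 -0.0025  0.0011]
```

Call:
{"fn": "send_rows", "kwargs": {
  "moves": [
    [-0.012, 0.015, -0.008, 0, 0, 0],
    [-0.033, 0.043, -0.008, 0, 0, 0],
    [-0.057, 0.074, -0.008, 0, 0, 0],
    [-0.081, 0.105, -0.008, 0, 0, 0],
    [-0.105, 0.136, -0.008, 0, 0, 0],
    [-0.13, 0.167, -0.008, 0, 0, 0],
    [-0.154, 0.198, -0.008, 0, 0, 0],
    [-0.178, 0.229, -0.008, 0, 0, 0]
  ]
}}

```text
t: 8.53
tcp_pos: [0.4943, 0.079, 0.3166]
tcp_rot: [0.961, 0.277, -0.002, -0.0]
contact_force: [1.2, -0.8, -1.4]
width: 0.0195
finger_force: 45.0
```

Call:
{"fn": "send_rows", "kwargs": {
  "moves": [
    [-0.024, 0.031, 0, 0, 0, 0],
    [-0.046, 0.059, 0, 0, 0, 0],
    [-0.066, 0.085, 0, 0, 0, 0],
    [-0.08, 0.104, 0, 0, 0, 0],
    [-0.088, 0.115, 0, 0, 0, 0],
    [-0.088, 0.115, 0, 0, 0, 0],
    [-0.088, 0.115, 0, 0, 0, 0],
    [-0.088, 0.115, 0, 0, 0, 0]
  ]
}}

```text
t: 9.2
tcp_pos: [0.4823, -0.061, 0.3181]
tcp_rot: [0.961, 0.278, -0.001, -0.001]
contact_force: [0.3, -0.0, -2.2]
width: 0.0199
finger_force: 45.0
```

```bash
cat > tip.py <<'E'
from h import *
s=env.sense(); tcp=s['tcp_pos']; Rm=R.from_quat(s['tcp_rot']).as_matrix()
for n in('side','scene','wrist'):
    p,d,c=snap(n); W=cloud(d,c).reshape(-1,3); L=(W-tcp)@Rm
    Q=L[(np.abs(L[:,0]-.004)<.045)&(np.abs(L[:,1])<.045)&(W[:,2]>.14)]
    for lo,hi,nm in((.012,.017,'guard'),(.02,.055,'stem'),(.059,.107,'bristle'),(.108,.13,'nose')):
        q=Q[(Q[:,2]>lo)&(Q[:,2]<hi)]
        if len(q)>6: print(n,nm,len(q),q.min(0).round(4),q.max(0).round(4),circ(q,.026 if nm=='bristle' else (.009 if nm=='nose' else None)).round(4))
    C=W[(np.hypot(W[:,0]-.486,W[:,1]+.06)<.045)&(W[:,2]>.126)&(W[:,2]<.136)]
    if len(C)>20: print(n,'rim',len(C),circ(C).round(4),C.min(0).round(3),C.max(0).round(3))
E
python3 tip.py; python3 -c "
from h import *
plan([.482,-.0625,.26],.56)"
```

```text
side guard 14 [-0.0309 -0.0137  0.0121] [0.0165 0.0358 0.0133] [ 0.0057 -0.0006  0.0361]
side stem 37 [ 0.0005 -0.0017  0.0344] [0.007  0.004  0.0549] [0.0038 0.0009 0.0026]
side bristle 566 [-0.0226 -0.0261  0.0591] [0.0308 0.0268 0.106 ] [ 0.0147 -0.0068  0.026 ]
side nose 15 [-0.0036 -0.0051  0.1095] [0.009  0.0083 0.1214] [ 0.0087 -0.001   0.009 ]
side rim 219 [ 0.4857 -0.0618  0.0282] [ 0.455 -0.092  0.126] [ 0.517 -0.03   0.133]
wrist bristle 142 [ 0.0204 -0.021   0.0691] [0.0309 0.0187 0.1032] [ 0.0523 -0.0001  0.026 ]
wrist rim 341 [ 0.4856 -0.0599  0.0282] [ 0.467 -0.087  0.126] [ 0.516 -0.029  0.132]
t 9.35 tcp [ 0.4828 -0.0609  0.319 ] yaw0 0.564 F [-0.41  0.21 -2.09] w 0.0199 row [-0.0015  0.001   0.059 ] [-0.0006  0.0002  0.0039]
```

Call:
{"fn": "send_rows", "kwargs": {
  "moves": [
    [-0.0015, 0.001, 0.015, 0, 0, 0],
    [-0.0015, 0.001, 0.04, 0, 0, 0],
    [-0.0015, 0.001, 0.058, 0, 0, 0],
    [-0.0015, 0.001, 0.066, 0, 0, 0],
    [-0.0015, 0.001, 0.068, 0, 0, 0],
    [-0.0015, 0.001, 0.068, 0, 0, 0]
  ]
}}

```text
t: 9.85
tcp_pos: [0.4823, -0.0635, 0.2514]
tcp_rot: [0.961, 0.277, 0.0, -0.0]
contact_force: [1.3, -0.5, -1.0]
width: 0.0196
finger_force: 45.0
```

```bash
python3 -c "
from h import *
plan([.4822,-.0627,.2125],.56)"
```

```text
t 9.85 tcp [ 0.4823 -0.0635  0.2514] yaw0 0.562 F [ 1.29 -0.48 -1.03] w 0.0196 row [ 0.0003 -0.0007  0.0389] [-0.0003 -0.0001  0.0022]
```

Call:
{"fn": "send_rows", "kwargs": {
  "moves": [
    [0, 0, 0.005, 0, 0, 0],
    [0, 0, 0.01, 0, 0, 0],
    [0, 0, 0.015, 0, 0, 0],
    [0, 0, 0.02, 0, 0, 0],
    [0, 0, 0.025, 0, 0, 0],
    [0, 0, 0.03, 0, 0, 0],
    [0, 0, 0.035, 0, 0, 0],
    [0, 0, 0.039, 0, 0, 0]
  ]
}}

```text
t: 10.52
tcp_pos: [0.4823, -0.0638, 0.212]
tcp_rot: [0.961, 0.277, 0.0, -0.0]
contact_force: [0.3, 0.5, 0.6]
width: 0.0199
finger_force: 45.0
```

Call:
{"fn": "send_rows", "kwargs": {
  "moves": [
    [0, 0, 0.002, 0, 0, 0],
    [0, 0, 0.004, 0, 0, 0],
    [0, 0, 0.006, 0, 0, 0],
    [0, 0, 0.008, 0, 0, 0]
  ]
}}

```text
t: 10.85
tcp_pos: [0.4823, -0.064, 0.2044]
tcp_rot: [0.961, 0.277, 0.0, 0.0]
contact_force: [-0.1, -0.1, 0.2]
width: 0.0197
finger_force: 45.0
```

Call:
{"fn": "send_rows", "kwargs": {
  "moves": [
    [0, 0, 0.002, 0, 0, 0],
    [0, 0, 0.004, 0, 0, 0],
    [0, 0, 0.006, 0, 0, 0]
  ]
}}

```text
t: 11.1
tcp_pos: [0.4822, -0.0641, 0.1982]
tcp_rot: [0.961, 0.277, 0.0, 0.0]
contact_force: [0.2, 0.5, 0.9]
width: 0.0197
finger_force: 45.0
```

Call:
{"fn": "send_rows", "kwargs": {
  "moves": [
    [0, 0, 0.002, 0, 0, 0],
    [0, 0, 0.004, 0, 0, 0]
  ]
}}

```text
t: 11.27
tcp_pos: [0.4822, -0.0641, 0.1941]
tcp_rot: [0.961, 0.277, 0.0, 0.0]
contact_force: [1.0, 0.8, 1.3]
width: 0.0197
finger_force: 45.0
```

Call:
{"fn": "send_rows", "kwargs": {
  "moves": [
    [0, 0, 0.002, 0, 0, 0],
    [0, 0, 0.004, 0, 0, 0],
    [0, 0, 0.005, 0, 0, 0]
  ]
}}

```text
t: 11.52
tcp_pos: [0.4821, -0.0641, 0.189]
tcp_rot: [0.961, 0.277, -0.0, -0.0]
contact_force: [0.1, -0.0, 0.5]
width: 0.02
finger_force: 45.0
```

Call:
{"fn": "send_rows", "kwargs": {
  "moves": [
    [0, 0, 0.002, 0, 0, 0],
    [0, 0, 0.004, 0, 0, 0],
    [0, 0, 0.005, 0, 0, 0]
  ]
}}

```text
t: 11.77
tcp_pos: [0.482, -0.0641, 0.184]
tcp_rot: [0.961, 0.277, -0.0, -0.0]
contact_force: [0.8, 0.8, 0.7]
width: 0.0198
finger_force: 45.0
```

Call:
{"fn": "send_rows", "kwargs": {
  "moves": [
    [0, 0, 0.002, 0, 0, 0],
    [0, 0, 0.004, 0, 0, 0],
    [0, 0, 0.006, 0, 0, 0]
  ]
}}

```text
t: 12.02
tcp_pos: [0.4822, -0.0641, 0.1781]
tcp_rot: [0.961, 0.277, 0.0, 0.0]
contact_force: [-1.0, 0.7, 0.7]
width: 0.0198
finger_force: 45.0
```

Call:
{"fn": "send_rows", "kwargs": {
  "moves": [
    [0, 0, 0.002, 0, 0, 0],
    [0, 0, 0.004, 0, 0, 0],
    [0, 0, 0.006, 0, 0, 0]
  ]
}}

```text
t: 12.27
tcp_pos: [0.4821, -0.0641, 0.1721]
tcp_rot: [0.961, 0.277, 0.0, 0.0]
contact_force: [0.5, 1.0, 0.7]
width: 0.0196
finger_force: 45.0
```

Call:
{"fn": "send_rows", "kwargs": {
  "moves": [
    [0, 0, 0.002, 0, 0, 0],
    [0, 0, 0.004, 0, 0, 0],
    [0, 0, 0.006, 0, 0, 0]
  ]
}}

```text
t: 12.52
tcp_pos: [0.4821, -0.0641, 0.1661]
tcp_rot: [0.961, 0.277, 0.0, 0.0]
contact_force: [0.2, 0.9, 1.5]
width: 0.0197
finger_force: 45.0
```

Call:
{"fn": "send_rows", "kwargs": {
  "moves": [
    [0, 0, 0.002, 0, 0, 0],
    [0, 0, 0.003, 0, 0, 0]
  ]
}}

```text
t: 12.68
tcp_pos: [0.4822, -0.064, 0.1633]
tcp_rot: [0.961, 0.277, 0.0, 0.0]
contact_force: [-0.1, 0.9, 3.7]
width: 0.0197
finger_force: 45.0
```

Call:
{"fn": "send_rows", "kwargs": {
  "moves": [
    [0, 0, 0.0015, 0, 0, 0],
    [0, 0, 0.0015, 0, 0, 0],
    [0, 0, 0.0015, 0, 0, 0]
  ]
}}

```text
t: 12.93
tcp_pos: [0.4822, -0.0641, 0.1618]
tcp_rot: [0.961, 0.277, 0.0, 0.0]
contact_force: [0.2, 0.9, 2.1]
width: 0.0194
finger_force: 45.0
```

Call:
{"fn": "send_rows", "kwargs": {
  "moves": [
    [0, 0, 0.0015, 0, 0, 0],
    [0, 0, 0.0015, 0, 0, 0],
    [0, 0, 0.0015, 0, 0, 0]
  ]
}}

```text
t: 13.18
tcp_pos: [0.4822, -0.064, 0.1604]
tcp_rot: [0.961, 0.277, 0.0, 0.0]
contact_force: [-1.2, 0.4, 4.4]
width: 0.0198
finger_force: 45.0
```

Call:
{"fn": "send_rows", "kwargs": {
  "moves": [
    [0, 0, -0.008, 0, 0, 0],
    [0, 0, -0.022, 0, 0, 0],
    [0, 0, -0.037, 0, 0, 0],
    [0, 0, -0.052, 0, 0, 0],
    [0, 0, -0.067, 0, 0, 0],
    [0, 0, -0.082, 0, 0, 0],
    [0, 0, -0.09, 0, 0, 0],
    [0, 0, -0.09, 0, 0, 0]
  ]
}}

```text
t: 13.85
tcp_pos: [0.4829, -0.0643, 0.2518]
tcp_rot: [0.961, 0.277, 0.001, 0.001]
contact_force: [0.2, -0.6, -1.3]
width: 0.0197
finger_force: 45.0
```

Call:
{"fn": "send_rows", "kwargs": {
  "moves": [
    [0, 0, 0.01, 0, 0, 0],
    [0, 0, 0.022, 0, 0, 0],
    [0, 0, 0.034, 0, 0, 0],
    [0, 0, 0.046, 0, 0, 0],
    [0, 0, 0.058, 0, 0, 0],
    [0, 0, 0.07, 0, 0, 0],
    [0, 0, 0.078, 0, 0, 0],
    [0, 0, 0.08, 0, 0, 0]
  ]
}}

```text
t: 14.52
tcp_pos: [0.4808, -0.0638, 0.1679]
tcp_rot: [0.961, 0.277, -0.001, -0.001]
contact_force: [0.3, -0.1, 0.8]
width: 0.0198
finger_force: 45.0
```

Call:
{"fn": "send_rows", "kwargs": {
  "moves": [
    [0, 0, 0.003, 0, 0, 0],
    [0, 0, 0.006, 0, 0, 0],
    [0, 0, 0.008, 0, 0, 0]
  ]
}}

```text
t: 14.77
tcp_pos: [0.482, -0.0638, 0.1624]
tcp_rot: [0.961, 0.277, -0.0, -0.0]
contact_force: [-1.4, 1.0, 4.4]
width: 0.0197
finger_force: 45.0
```

Call:
{"fn": "send_rows", "kwargs": {
  "moves": [
    [0, 0, 0.002, 0, 0, 0],
    [0, 0, 0.002, 0, 0, 0],
    [0, 0, 0.002, 0, 0, 0]
  ]
}}

```text
t: 15.02
tcp_pos: [0.4819, -0.0639, 0.1604]
tcp_rot: [0.961, 0.277, -0.0, -0.0]
contact_force: [-0.5, 1.4, 2.7]
width: 0.0196
finger_force: 45.0
```

Call:
{"fn": "send_rows", "kwargs": {
  "moves": [
    [0, 0, -0.008, 0, 0, 0],
    [0, 0, -0.022, 0, 0, 0],
    [0, 0, -0.037, 0, 0, 0],
    [0, 0, -0.052, 0, 0, 0],
    [0, 0, -0.067, 0, 0, 0],
    [0, 0, -0.082, 0, 0, 0],
    [0, 0, -0.09, 0, 0, 0],
    [0, 0, -0.09, 0, 0, 0]
  ]
}}

```text
t: 15.68
tcp_pos: [0.4833, -0.0645, 0.2522]
tcp_rot: [0.961, 0.277, 0.002, 0.001]
contact_force: [0.9, -0.6, -1.1]
width: 0.0199
finger_force: 45.0
```

Call:
{"fn": "send_rows", "kwargs": {
  "moves": [
    [0, 0, 0.01, 0, 0, 0],
    [0, 0, 0.022, 0, 0, 0],
    [0, 0, 0.034, 0, 0, 0],
    [0, 0, 0.046, 0, 0, 0],
    [0, 0, 0.058, 0, 0, 0],
    [0, 0, 0.07, 0, 0, 0],
    [0, 0, 0.078, 0, 0, 0],
    [0, 0, 0.08, 0, 0, 0]
  ]
}}

```text
t: 16.35
tcp_pos: [0.4809, -0.0638, 0.168]
tcp_rot: [0.961, 0.277, -0.001, -0.001]
contact_force: [0.6, 0.3, 0.2]
width: 0.02
finger_force: 45.0
```

Call:
{"fn": "send_rows", "kwargs": {
  "moves": [
    [0, 0, 0.003, 0, 0, 0],
    [0, 0, 0.006, 0, 0, 0],
    [0, 0, 0.009, 0, 0, 0],
    [0, 0, 0.009, 0, 0, 0],
    [0, 0, 0.009, 0, 0, 0]
  ]
}}

```text
t: 16.77
tcp_pos: [0.4819, -0.0639, 0.1613]
tcp_rot: [0.961, 0.277, -0.0, -0.0]
contact_force: [-0.5, 1.2, 1.4]
width: 0.0199
finger_force: 45.0
```

Call:
{"fn": "send_rows", "kwargs": {
  "moves": [
    [0, 0, 0.0015, 0, 0, 0],
    [0, 0, 0.0015, 0, 0, 0],
    [0, 0, 0.0015, 0, 0, 0]
  ]
}}

```text
t: 17.02
tcp_pos: [0.482, -0.0639, 0.1601]
tcp_rot: [0.961, 0.277, -0.0, -0.0]
contact_force: [-2.2, 1.9, 3.4]
width: 0.0201
finger_force: 45.0
```

Call:
{"fn": "send_rows", "kwargs": {
  "moves": [
    [0, 0, -0.01, 0, 0, 0],
    [0, 0, -0.03, 0, 0, 0],
    [0, 0, -0.05, 0, 0, 0],
    [0, 0, -0.075, 0, 0, 0],
    [0, 0, -0.09, 0, 0, 0],
    [0, 0, -0.12, 0, 0, 0],
    [0, 0, -0.15, 0, 0, 0],
    [0, 0, -0.155, 0, 0, 0]
  ]
}}

```text
t: 17.68
tcp_pos: [0.4848, -0.0645, 0.3201]
tcp_rot: [0.961, 0.277, 0.004, 0.003]
contact_force: [0.4, 0.9, -1.0]
width: 0.0197
finger_force: 45.0
```

```bash
python3 tip.py; python3 -c "
from h import *
plan([.525,.371,.315],.56)"
```

```text
side guard 9 [-0.0301 -0.0132  0.012 ] [0.0046 0.0355 0.0132] [ 0.0053 -0.0001  0.0359]
side stem 31 [ 0.0012 -0.0018  0.0358] [0.0055 0.0048 0.0546] [0.003  0.0018 0.0019]
side bristle 564 [-0.0221 -0.0241  0.0594] [0.0308 0.0268 0.107 ] [ 0.0143 -0.0057  0.026 ]
side nose 19 [-0.0044 -0.0083  0.1092] [0.012  0.0072 0.1202] [ 0.0081 -0.0025  0.009 ]
side rim 225 [ 0.4855 -0.0619  0.0283] [ 0.455 -0.091  0.126] [ 0.517 -0.029  0.133]
wrist guard 2377 [-0.0178 -0.037   0.012 ] [0.0384 0.0343 0.017 ] [ 0.0024 -0.0015  0.0313]
wrist bristle 141 [ 0.018  -0.0222  0.0724] [0.0283 0.0174 0.1047] [ 0.0497 -0.0013  0.026 ]
wrist rim 355 [ 0.4857 -0.06    0.0281] [ 0.464 -0.086  0.126] [ 0.517 -0.029  0.132]
t 17.83 tcp [ 0.4819 -0.0646  0.3147] yaw0 0.561 F [ 0.49  0.09 -2.22] w 0.0196 row [ 0.2681 -0.3459 -0.0008] [0.001  0.0004 0.0007]
```

Call:
{"fn": "send_rows", "kwargs": {
  "moves": [
    [0.012, -0.015, 0, 0, 0, 0],
    [0.033, -0.043, 0, 0, 0, 0],
    [0.057, -0.074, 0, 0, 0, 0],
    [0.081, -0.105, 0, 0, 0, 0],
    [0.105, -0.136, 0, 0, 0, 0],
    [0.13, -0.167, 0, 0, 0, 0],
    [0.154, -0.198, 0, 0, 0, 0],
    [0.178, -0.229, 0, 0, 0, 0]
  ]
}}

```text
t: 18.5
tcp_pos: [0.5102, 0.2253, 0.3126]
tcp_rot: [0.961, 0.277, -0.002, 0.001]
contact_force: [0.4, -0.2, -1.1]
width: 0.0204
finger_force: 45.0
```

Call:
{"fn": "send_rows", "kwargs": {
  "moves": [
    [0.024, -0.031, 0, 0, 0, 0],
    [0.046, -0.059, 0, 0, 0, 0],
    [0.066, -0.085, 0, 0, 0, 0],
    [0.08, -0.104, 0, 0, 0, 0],
    [0.09, -0.117, 0, 0, 0, 0],
    [0.09, -0.117, 0, 0, 0, 0],
    [0.09, -0.117, 0, 0, 0, 0],
    [0.09, -0.117, 0, 0, 0, 0]
  ]
}}

```text
t: 19.17
tcp_pos: [0.5244, 0.3711, 0.3126]
tcp_rot: [0.961, 0.277, -0.001, 0.0]
contact_force: [0.0, -0.6, -1.2]
width: 0.0201
finger_force: 45.0
```

Call:
{"fn": "send_rows", "kwargs": {
  "moves": [
    [0, 0, 0, 0, 0, 0],
    [0, 0, 0, 0, 0, 0]
  ]
}}

```text
t: 19.33
tcp_pos: [0.5249, 0.371, 0.3141]
tcp_rot: [0.961, 0.277, -0.0, 0.0]
contact_force: [1.0, 0.2, -2.2]
width: 0.0195
finger_force: 45.0
```

Run:
```python
from h import *
plan([.525,.3705,.131],.56)
for n in('side','scene','wrist'):
    p,d,c=snap(n); W=cloud(d,c).reshape(-1,3)
    Q=W[(np.hypot(W[:,0]-.528,W[:,1]-.372)<.045)]
    for lo,hi in((.112,.122),(.207,.25)):
        q=Q[(Q[:,2]>lo)&(Q[:,2]<hi)]
        if len(q)>15: print(n,lo,len(q),circ(q).round(4),q.min(0).round(4),q.max(0).round(4))
```

```text
t 19.33 tcp [0.5249 0.371  0.3141] yaw0 0.561 F [ 1.03  0.21 -2.19] w 0.0195 row [0.     0.0004 0.1831] [0.0002 0.0009 0.0007]
side 0.112 116 [0.5282 0.3711 0.031 ] [0.4961 0.3358 0.1122] [0.561  0.4041 0.1214]
side 0.207 230 [0.528  0.3781 0.0202] [0.5021 0.3441 0.2091] [0.5542 0.392  0.25  ]
scene 0.112 136 [0.5294 0.3724 0.0307] [0.4968 0.3398 0.1121] [0.5633 0.4061 0.122 ]
scene 0.207 236 [0.53   0.3716 0.0186] [0.5041 0.3468 0.2095] [0.5559 0.3993 0.2499]
wrist 0.112 266 [0.5286 0.373  0.0306] [0.5058 0.3428 0.1127] [0.561  0.4055 0.1195]
wrist 0.207 137 [0.5245 0.371  0.0289] [0.5305 0.3667 0.2112] [0.5546 0.3994 0.2464]
```

Call:
{"fn": "send_rows", "kwargs": {
  "moves": [
    [0, 0, 0.02, 0, 0, 0],
    [0, 0, 0.05, 0, 0, 0],
    [0, 0, 0.08, 0, 0, 0],
    [0, 0, 0.11, 0, 0, 0],
    [0, 0, 0.135, 0, 0, 0],
    [0, 0, 0.155, 0, 0, 0],
    [0, 0, 0.165, 0, 0, 0],
    [0, 0, 0.17, 0, 0, 0]
  ]
}}

```text
t: 20.15
tcp_pos: [0.5245, 0.3707, 0.1432]
tcp_rot: [0.961, 0.277, -0.001, 0.0]
contact_force: [-0.3, 0.7, -0.7]
width: 0.0197
finger_force: 45.0
```

Call:
{"fn": "send_rows", "kwargs": {
  "moves": [
    [0, 0, 0.003, 0, 0, 0],
    [0, 0, 0.006, 0, 0, 0],
    [0, 0, 0.009, 0, 0, 0],
    [0, 0, 0.0115, 0, 0, 0],
    [0, 0, 0.0115, 0, 0, 0]
  ]
}}

```text
t: 20.57
tcp_pos: [0.5251, 0.3716, 0.1335]
tcp_rot: [0.961, 0.277, 0.0, -0.0]
contact_force: [0.4, 0.6, -1.8]
width: 0.0199
finger_force: 45.0
```

Call:
{"fn": "send_rows", "kwargs": {
  "moves": [
    [0, 0, 0.001, 0, 0, 0],
    [0, 0, 0.002, 0, 0, 0],
    [0, 0, 0.0025, 0, 0, 0],
    [0, 0, 0.0025, 0, 0, 0]
  ]
}}

```text
t: 20.9
tcp_pos: [0.5251, 0.3717, 0.1313]
tcp_rot: [0.961, 0.277, 0.0, -0.0]
contact_force: [0.2, -1.3, 1.9]
width: 0.0197
finger_force: 45.0
```

Seated (Fz changed from -1.8 to +1.9 N). Release and rise.

Call:
{"fn": "send_rows", "kwargs": {
  "moves": [
    [0, 0, 0, 0, 0, 0],
    [0, 0, 0, 0, 0, 0],
    [0, 0, 0, 0, 0, 0],
    [0, 0, 0, 0, 0, 0],
    [0, 0, 0, 0, 0, 0],
    [0, 0, 0, 0, 0, 0]
  ],
  "gripper": 0.065
}}

```text
t: 21.4
tcp_pos: [0.5249, 0.3715, 0.1308]
tcp_rot: [0.961, 0.277, 0.0, -0.0]
contact_force: [0.9, -0.4, -0.4]
width: 0.0518
finger_force: 0.0
```

Call:
{"fn": "send_rows", "kwargs": {
  "moves": [
    [0, 0, -0.02, 0, 0, 0],
    [0, 0, -0.05, 0, 0, 0],
    [0, 0, -0.09, 0, 0, 0],
    [0, 0, -0.13, 0, 0, 0],
    [0, 0, -0.13, 0, 0, 0],
    [0, 0, -0.13, 0, 0, 0]
  ]
}}

```text
t: 21.9
tcp_pos: [0.5261, 0.3718, 0.2637]
tcp_rot: [0.961, 0.276, 0.003, -0.0]
contact_force: [-0.1, -0.9, 0.1]
width: 0.065
finger_force: 0.0
```

Run:
```python
from h import *
for n in('side','scene','wrist'):
    p,d,c=snap(n); W=cloud(d,c).reshape(-1,3)
    Q=W[(np.hypot(W[:,0]-.528,W[:,1]-.372)<.045)]
    for lo,hi in((.12,.13),(.192,.21)):
        q=Q[(Q[:,2]>lo)&(Q[:,2]<hi)]
        if len(q)>15: print(n,lo,len(q),np.median(q[:,2]).round(4),q.mean(0).round(4),circ(q).round(4))
    Q=W[(np.hypot(W[:,0]-.472,W[:,1]-.14)<.036)]
    for lo,hi in((.046,.06),(.012,.018)):
        q=Q[(Q[:,2]>lo)&(Q[:,2]<hi)]
        if len(q)>15: print(n,'lid',lo,len(q),np.median(q[:,2]).round(4),circ(q).round(4),(q.min(0)/2+q.max(0)/2).round(4))
plan([.4715,.1398,.20],.56)
```

```text
side 0.12 195 0.124 [0.5266 0.3639 0.1241] [0.5291 0.3739 0.0274]
side 0.192 42 0.1987 [0.5279 0.3686 0.1981] [0.5276 0.3727 0.0099]
side lid 0.046 43 0.049 [0.4717 0.1393 0.0088] [0.4719 0.1395 0.0489]
side lid 0.012 288 0.0158 [0.4723 0.1413 0.0267] [0.4716 0.1392 0.0152]
scene 0.12 376 0.1244 [0.5258 0.3704 0.1244] [0.5314 0.3746 0.0267]
scene 0.192 70 0.1994 [0.5283 0.3726 0.1994] [0.5285 0.3727 0.0088]
scene lid 0.012 131 0.0156 [0.4762 0.1249 0.0409] [0.4707 0.1581 0.015 ]
wrist 0.12 2227 0.123 [0.5336 0.3772 0.1231] [0.5271 0.3732 0.0273]
wrist 0.192 593 0.1986 [0.5296 0.3749 0.1981] [0.5295 0.3748 0.0085]
wrist lid 0.012 183 0.0149 [0.4918 0.156  0.0093] [0.4931 0.1563 0.0148]
t 22.05 tcp [0.5245 0.3713 0.2598] yaw0 0.561 F [ 0.17  0.06 -0.4 ] w 0.0648 row [-0.168   0.1677  0.06  ] [0.     0.0012 0.0013]
```

Call:
{"fn": "send_rows", "kwargs": {
  "moves": [
    [-0.02, 0.02, 0, 0, 0, 0],
    [-0.045, 0.045, 0, 0, 0, 0],
    [-0.073, 0.073, 0, 0, 0, 0],
    [-0.1, 0.1, 0.02, 0, 0, 0],
    [-0.128, 0.128, 0.04, 0, 0, 0],
    [-0.155, 0.155, 0.06, 0, 0, 0],
    [-0.1675, 0.168, 0.06, 0, 0, 0],
    [-0.1675, 0.168, 0.06, 0, 0, 0]
  ]
}}

```text
t: 22.72
tcp_pos: [0.4701, 0.1334, 0.1976]
tcp_rot: [0.962, 0.273, -0.004, 0.002]
contact_force: [-0.6, -0.5, 0.5]
width: 0.0651
finger_force: 0.0
```

Call:
{"fn": "send_rows", "kwargs": {
  "moves": [
    [0, 0, 0.03, 0, 0, 0],
    [0, 0, 0.06, 0, 0, 0],
    [0, 0, 0.09, 0, 0, 0],
    [0, 0, 0.11, 0, 0, 0],
    [0, 0, 0.11, 0, 0, 0],
    [0, 0, 0.11, 0, 0, 0],
    [0, 0, 0.11, 0, 0, 0]
  ]
}}

```text
t: 23.3
tcp_pos: [0.4732, 0.1413, 0.0917]
tcp_rot: [0.961, 0.277, 0.001, -0.0]
contact_force: [0.3, 1.0, 0.8]
width: 0.0644
finger_force: 0.0
```

Run:
```python
from h import *
plan([.472,.1398,.008],.56)
p,d,c=snap('wrist'); W=cloud(d,c).reshape(-1,3)
Q=W[(np.hypot(W[:,0]-.472,W[:,1]-.14)<.045)]
for lo,hi in((.042,.06),(.012,.018)):
    q=Q[(Q[:,2]>lo)&(Q[:,2]<hi)]
    if len(q)>15: print('lid',lo,len(q),np.median(q[:,2]).round(4),circ(q).round(4),(q.min(0)/2+q.max(0)/2).round(4))
cv2.imwrite('pics/w5.png',p[...,::-1])
```

```text
t 23.3 tcp [0.4732 0.1413 0.0917] yaw0 0.562 F [0.27 1.   0.76] w 0.0644 row [-0.002   0.0006  0.0837] [-0.0003 -0.0019  0.002 ]
lid 0.042 590 0.0482 [0.4724 0.1406 0.008 ] [0.472  0.1405 0.0463]
lid 0.012 4027 0.015 [0.4703 0.1393 0.0281] [0.4716 0.1401 0.0145]
```

View pics/w5.png

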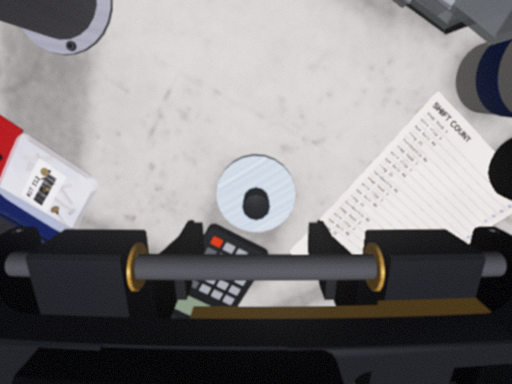

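The knob at (256,203) lies midway between the fingers, and the tips will pass above the calculator.

Call:
{"fn": "send_rows", "kwargs": {
  "moves": [
    [-0.001, 0, 0.025, 0, 0, 0],
    [-0.001, 0, 0.05, 0, 0, 0],
    [-0.001, 0, 0.07, 0, 0, 0],
    [-0.001, 0, 0.08, 0, 0, 0],
    [-0.001, 0, 0.083, 0, 0, 0],
    [-0.001, 0, 0.083, 0, 0, 0],
    [-0.001, 0, 0.083, 0, 0, 0]
  ]
}}

```text
t: 23.93
tcp_pos: [0.4727, 0.1402, 0.009]
tcp_rot: [0.961, 0.277, 0.001, -0.0]
contact_force: [0.6, -0.1, 0.6]
width: 0.0651
finger_force: 0.0
```

Call:
{"fn": "send_rows", "kwargs": {
  "moves": [
    [0, 0, 0, 0, 0, 0],
    [0, 0, 0, 0, 0, 0],
    [0, 0, 0, 0, 0, 0],
    [0, 0, 0, 0, 0, 0],
    [0, 0, 0, 0, 0, 0],
    [0, 0, 0, 0, 0, 0],
    [0, 0, 0, 0, 0, 0],
    [0, 0, 0, 0, 0, 0]
  ],
  "gripper": 0.0,
  "grip_force": 30
}}

```text
t: 24.6
tcp_pos: [0.4716, 0.1396, 0.0078]
tcp_rot: [0.961, 0.277, -0.0, 0.0]
contact_force: [-0.1, 1.0, -0.6]
width: 0.0221
finger_force: 30.0
```

Call:
{"fn": "send_rows", "kwargs": {
  "moves": [
    [0, 0, -0.015, 0, 0, 0],
    [0, 0, -0.045, 0, 0, 0],
    [0, 0, -0.08, 0, 0, 0],
    [0, 0, -0.115, 0, 0, 0],
    [0, 0, -0.145, 0, 0, 0],
    [0, 0, -0.165, 0, 0, 0],
    [0, 0, -0.17, 0, 0, 0],
    [0, 0, -0.17, 0, 0, 0]
  ]
}}

```text
t: 25.27
tcp_pos: [0.4724, 0.1397, 0.1789]
tcp_rot: [0.961, 0.277, 0.001, 0.0]
contact_force: [-0.6, -0.3, -1.2]
width: 0.0219
finger_force: 30.0
```

Run:
```python
from h import *
plan([.4857,-.0605,.178],.56)
```

```text
t 25.27 tcp [0.4724 0.1397 0.1789] yaw0 0.561 F [-0.56 -0.33 -1.2 ] w 0.0219 row [-0.0952  0.1766  0.0009] [ 0.0016 -0.0026  0.0007]
```

Call:
{"fn": "send_rows", "kwargs": {
  "moves": [
    [-0.008, 0.015, 0, 0, 0, 0],
    [-0.024, 0.045, 0, 0, 0, 0],
    [-0.043, 0.08, 0, 0, 0, 0],
    [-0.062, 0.115, 0, 0, 0, 0],
    [-0.078, 0.145, 0, 0, 0, 0],
    [-0.089, 0.165, 0, 0, 0, 0],
    [-0.095, 0.1765, 0, 0, 0, 0],
    [-0.095, 0.1765, 0, 0, 0, 0]
  ]
}}

```text
t: 25.93
tcp_pos: [0.4837, -0.0644, 0.1754]
tcp_rot: [0.962, 0.274, -0.002, -0.0]
contact_force: [-0.6, -0.7, -1.7]
width: 0.022
finger_force: 30.0
```

Call:
{"fn": "send_rows", "kwargs": {
  "moves": [
    [0, 0, 0, 0, 0, 0],
    [0, 0, 0, 0, 0, 0],
    [0, 0, 0, 0, 0, 0]
  ]
}}

```text
t: 26.18
tcp_pos: [0.4848, -0.0586, 0.1773]
tcp_rot: [0.96, 0.278, -0.0, -0.0]
contact_force: [0.4, 0.0, -0.6]
width: 0.0222
finger_force: 30.0
```

```bash
cat > lid.py <<'E'
from h import *
s=env.sense(); zt=s['tcp_pos'][2]
for n in('side','scene','wrist'):
    p,d,c=snap(n); W=cloud(d,c).reshape(-1,3)
    Q=W[(np.hypot(W[:,0]-.486,W[:,1]+.06)<.05)]
    for nm,lo,hi in(('plate',zt-.0078+.011,zt-.0078+.0175),('skirt',zt-.0078+.001,zt-.0078+.012),('barrel',.04,.118)):
        q=Q[(Q[:,2]>lo)&(Q[:,2]<hi)]
        if len(q)>15: print(n,nm,len(q),np.median(q[:,2]).round(4),circ(q,.0375 if nm=='skirt' else (.029 if nm=='barrel' else None)).round(4),(q.min(0)/2+q.max(0)/2).round(4))
E
python3 lid.py; python3 -c "
from h import *
plan([.4857,-.0605,.128],.56)"
```

```text
side plate 499 0.1849 [ 0.4866 -0.0595  0.029 ] [ 0.485  -0.0624  0.1839]
side skirt 147 0.1765 [ 0.4856 -0.0581  0.0375] [ 0.4834 -0.077   0.176 ]
side barrel 866 0.09 [ 0.486  -0.0606  0.029 ] [ 0.4854 -0.0633  0.079 ]
scene plate 219 0.185 [ 0.4829 -0.0537  0.0265] [ 0.4827 -0.0549  0.1838]
scene skirt 56 0.1774 [ 0.4876 -0.0582  0.0375] [ 0.4703 -0.0555  0.176 ]
scene barrel 285 0.0767 [ 0.4876 -0.0595  0.029 ] [ 0.4844 -0.0583  0.0794]
wrist plate 4868 0.1848 [ 0.4834 -0.0596  0.0292] [ 0.4914 -0.0552  0.1838]
wrist skirt 281 0.1766 [ 0.4849 -0.0586  0.0375] [ 0.5029 -0.0478  0.1761]
wrist barrel 557 0.0826 [ 0.4852 -0.06    0.029 ] [ 0.4997 -0.0532  0.0778]
t 26.33 tcp [ 0.4851 -0.0592  0.1778] yaw0 0.563 F [-0.17  0.67 -0.84] w 0.0222 row [-0.0002  0.0014  0.0498] [-0.      0.      0.0034]
```

Call:
{"fn": "send_rows", "kwargs": {
  "moves": [
    [-0.0004, 0.0012, 0.008, 0, 0, 0],
    [-0.0004, 0.0012, 0.018, 0, 0, 0],
    [-0.0004, 0.0012, 0.028, 0, 0, 0],
    [-0.0004, 0.0012, 0.034, 0, 0, 0],
    [-0.0004, 0.0012, 0.034, 0, 0, 0],
    [-0.0004, 0.0012, 0.034, 0, 0, 0],
    [-0.0004, 0.0012, 0.034, 0, 0, 0]
  ]
}}

```text
t: 26.92
tcp_pos: [0.4857, -0.0615, 0.1439]
tcp_rot: [0.961, 0.277, 0.0, -0.0]
contact_force: [0.4, -0.0, -0.6]
width: 0.0223
finger_force: 30.0
```

```bash
python3 lid.py; python3 -c "
from h import *
plan([.4857,-.0605,.128],.56)"
```

```text
side plate 481 0.1515 [ 0.488  -0.0619  0.0293] [ 0.4863 -0.0644  0.1504]
side skirt 140 0.143 [ 0.4865 -0.0609  0.0375] [ 0.4828 -0.0783  0.1425]
side barrel 666 0.0808 [ 0.4862 -0.0597  0.029 ] [ 0.4853 -0.071   0.079 ]
scene plate 245 0.1512 [ 0.4923 -0.0587  0.032 ] [ 0.4818 -0.0611  0.1504]
scene skirt 57 0.144 [ 0.4888 -0.0603  0.0375] [ 0.4814 -0.0595  0.1427]
scene barrel 268 0.0791 [ 0.4882 -0.0593  0.029 ] [ 0.4718 -0.0592  0.0791]
wrist plate 4875 0.1513 [ 0.4842 -0.0622  0.0292] [ 0.4923 -0.0583  0.1503]
wrist skirt 278 0.1429 [ 0.4857 -0.0613  0.0375] [ 0.5035 -0.0506  0.1426]
wrist barrel 486 0.0691 [ 0.4852 -0.06    0.029 ] [ 0.4997 -0.0521  0.069 ]
t 27.07 tcp [ 0.4858 -0.0616  0.1442] yaw0 0.561 F [-0.4  -0.73 -0.07] w 0.0223 row [ 0.0005 -0.001   0.0162] [ 0.0007 -0.0007  0.0011]
```

Call:
{"fn": "send_rows", "kwargs": {
  "moves": [
    [0, -0.0011, 0, 0, 0, 0],
    [0, -0.0011, 0.002, 0, 0, 0],
    [0, -0.0011, 0.005, 0, 0, 0],
    [0, -0.0011, 0.008, 0, 0, 0],
    [0, -0.0011, 0.011, 0, 0, 0],
    [0, -0.0011, 0.011, 0, 0, 0]
  ]
}}

```text
t: 27.57
tcp_pos: [0.4845, -0.0607, 0.1321]
tcp_rot: [0.961, 0.277, -0.0, -0.0]
contact_force: [-0.4, 0.0, -0.8]
width: 0.0219
finger_force: 30.0
```

Call:
{"fn": "send_rows", "kwargs": {
  "moves": [
    [0, 0, 0.002, 0, 0, 0],
    [0, 0, 0.004, 0, 0, 0],
    [0, 0, 0.0055, 0, 0, 0],
    [0, 0, 0.0055, 0, 0, 0]
  ]
}}

```text
t: 27.9
tcp_pos: [0.4848, -0.0607, 0.1278]
tcp_rot: [0.961, 0.277, -0.0, 0.0]
contact_force: [-1.9, 0.4, 5.2]
width: 0.0217
finger_force: 30.0
```

Call:
{"fn": "send_rows", "kwargs": {
  "moves": [
    [0, 0, 0, 0, 0, 0],
    [0, 0, 0, 0, 0, 0],
    [0, 0, 0, 0, 0, 0],
    [0, 0, 0, 0, 0, 0],
    [0, 0, 0, 0, 0, 0],
    [0, 0, 0, 0, 0, 0],
    [0, 0, -0.01, 0, 0, 0],
    [0, 0, -0.03, 0, 0, 0]
  ],
  "gripper": 0.065
}}

```text
t: 28.57
tcp_pos: [0.4831, -0.0606, 0.1563]
tcp_rot: [0.961, 0.277, -0.002, -0.001]
contact_force: [0.8, -0.2, 1.3]
width: 0.0626
finger_force: 0.0
```

Call:
{"fn": "send_rows", "kwargs": {
  "moves": [
    [0, 0, -0.04, 0, 0, 0],
    [0, 0, -0.08, 0, 0, 0],
    [0, 0, -0.12, 0, 0, 0],
    [0, 0, -0.12, 0, 0, 0],
    [0, 0, -0.12, 0, 0, 0],
    [0, 0, -0.12, 0, 0, 0]
  ]
}}

```text
t: 29.07
tcp_pos: [0.4843, -0.0608, 0.2772]
tcp_rot: [0.961, 0.277, -0.0, 0.0]
contact_force: [-1.1, -0.2, 0.7]
width: 0.0649
finger_force: 0.0
```

Run:
```python
from h import *
s=env.sense(); print(s['t'],s['tcp_pos'],s['contact_force'],s['width'])
for n in('side','scene','wrist'):
    p,d,c=snap(n); W=cloud(d,c).reshape(-1,3)
    Q=W[(np.hypot(W[:,0]-.486,W[:,1]+.06)<.034)&(W[:,2]>.125)&(W[:,2]<.142)]
    A=np.c_[Q[:,:2],np.ones(len(Q))]
    f=np.linalg.lstsq(A,Q[:,2],rcond=None)[0]; print(n,len(Q),'plate z',np.median(Q[:,2]).round(4),'slope',f[:2].round(3))
    B=W[(np.hypot(W[:,0]-.486,W[:,1]+.06)<.05)]
    for lo,hi,r in((.121,.133,.0375),(.04,.115,.029)):
        q=B[(B[:,2]>lo)&(B[:,2]<hi)]
        if len(q)>15: print('  ',circ(q,r).round(4))
    q=W[(np.hypot(W[:,0]-.528,W[:,1]-.373)<.045)&(W[:,2]>.19)&(W[:,2]<.21)]
    if len(q)>10: print('  brush top',q.mean(0).round(4))
```

```text
29.0667 [ 0.48434279 -0.06080921  0.27724707] [-1.10512228 -0.18774254  0.68992835] 0.06491451598727281
side 450 plate z 0.1357 slope [-0.001 -0.004]
   [ 0.4856 -0.0602  0.0375]
   [ 0.4862 -0.0598  0.029 ]
scene 65 plate z 0.1359 slope [ 0.009 -0.09 ]
   [ 0.4861 -0.0616  0.0375]
   [ 0.4873 -0.0602  0.029 ]
  brush top [0.528  0.3725 0.1984]
wrist 2255 plate z 0.135 slope [ 0. -0.]
   [ 0.4846 -0.0605  0.0375]
```

```bash
python3 -c "
from cell import finish_job
print(finish_job())"
```

```text
the job is handed in; nothing more can be done
None
```

I handed the job in at about 29 s. The cup has had its three strokes, the brush is back in its pot, and the lid sits level and centred on the cup. The hand-in returned no verdict.

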